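# Hang the welt brushes on the turning rack and close the tray

### The job

Put the welt brushes away: hang every brush lying in the tray by its ring on the rack, one to a hook, each time first turning the rack so that the free hook you use points to the front, over the brass stud on the foot. The brushes already hanging must stay on the rack. When all the brushes hang, swing the tray's handle over and fully down into its catch; leave the tin in the tray and the other things on the table where they are.

Things in the scene. Friction and masses are not known exactly. Their poses are not given: they have to be found in the camera images.
- brush0: loose brush, wood with black bristles, flat, both faces alike, 50 g: steel wire ring at one end (29 mm inside, 40 outside, 5 thick); handle 16 wide, 18 thick, 17 to 75 mm behind the ring centre; head 26 wide, 18 thick, to 114 mm. Origin: ring centre at mid-thickness; x axis: along the handle from bristles to ring, z axis: square to the ring plane. Lies in the tray, ring away from the robot; may be absent.
- brush1: loose brush, wood with black bristles, flat, both faces alike, 50 g: steel wire ring at one end (29 mm inside, 40 outside, 5 thick); handle 16 wide, 18 thick, 17 to 75 mm behind the ring centre; head 26 wide, 18 thick, to 114 mm. Origin: ring centre at mid-thickness; x axis: along the handle from bristles to ring, z axis: square to the ring plane. Lies in the tray, ring away from the robot; may be absent.
- brush2: loose brush, wood with black bristles, flat, both faces alike, 50 g: steel wire ring at one end (29 mm inside, 40 outside, 5 thick); handle 16 wide, 18 thick, 17 to 75 mm behind the ring centre; head 26 wide, 18 thick, to 114 mm. Origin: ring centre at mid-thickness; x axis: along the handle from bristles to ring, z axis: square to the ring plane. Lies in the tray, ring away from the robot; may be absent.
- hung0: already hanging on the rack: brush, wood with black bristles, flat, both faces alike, 50 g: steel wire ring at one end (29 mm inside, 40 outside, 5 thick); handle 16 wide, 18 thick, 17 to 75 mm behind the ring centre; head 26 wide, 18 thick, to 114 mm. Origin: ring centre at mid-thickness; x axis: along the handle from bristles to ring, z axis: square to the ring plane.
- hung1: already hanging on the rack: brush, wood with black bristles, flat, both faces alike, 50 g: steel wire ring at one end (29 mm inside, 40 outside, 5 thick); handle 16 wide, 18 thick, 17 to 75 mm behind the ring centre; head 26 wide, 18 thick, to 114 mm. Origin: ring centre at mid-thickness; x axis: along the handle from bristles to ring, z axis: square to the ring plane.
- hung2: already hanging on the rack: brush, wood with black bristles, flat, both faces alike, 50 g: steel wire ring at one end (29 mm inside, 40 outside, 5 thick); handle 16 wide, 18 thick, 17 to 75 mm behind the ring centre; head 26 wide, 18 thick, to 114 mm. Origin: ring centre at mid-thickness; x axis: along the handle from bristles to ring, z axis: square to the ring plane.
- front (a point): front mark of the rack. The rack turns on a fixed round wooden foot, 170 mm across and 16 high; a brass stud on the rim of the foot marks the front. This point is the place of a hook's corner when that hook points exactly over the brass stud: 110 mm from the rack's axis, 200 above the table.
- hook0 (a point): corner of hook 0 of the rack's six equal steel hooks (60 degrees apart, 8 mm wire), 110 mm from the axis, 200 above the table. The arm leaves the hub 72 mm from the axis and slopes 18 mm down to this corner, then the wire turns straight up and ends 38 mm above the corner. A ring lowered flat over the upright end and let go swings down and hangs near the corner, centre 8 mm below it.
- hook1 (a point): corner of hook 1 of the rack's six equal steel hooks (60 degrees apart, 8 mm wire), 110 mm from the axis, 200 above the table. The arm leaves the hub 72 mm from the axis and slopes 18 mm down to this corner, then the wire turns straight up and ends 38 mm above the corner. A ring lowered flat over the upright end and let go swings down and hangs near the corner, centre 8 mm below it.
- hook2 (a point): corner of hook 2 of the rack's six equal steel hooks (60 degrees apart, 8 mm wire), 110 mm from the axis, 200 above the table. The arm leaves the hub 72 mm from the axis and slopes 18 mm down to this corner, then the wire turns straight up and ends 38 mm above the corner. A ring lowered flat over the upright end and let go swings down and hangs near the corner, centre 8 mm below it.
- hook3 (a point): corner of hook 3 of the rack's six equal steel hooks (60 degrees apart, 8 mm wire), 110 mm from the axis, 200 above the table. The arm leaves the hub 72 mm from the axis and slopes 18 mm down to this corner, then the wire turns straight up and ends 38 mm above the corner. A ring lowered flat over the upright end and let go swings down and hangs near the corner, centre 8 mm below it.
- hook4 (a point): corner of hook 4 of the rack's six equal steel hooks (60 degrees apart, 8 mm wire), 110 mm from the axis, 200 above the table. The arm leaves the hub 72 mm from the axis and slopes 18 mm down to this corner, then the wire turns straight up and ends 38 mm above the corner. A ring lowered flat over the upright end and let go swings down and hangs near the corner, centre 8 mm below it.
- hook5 (a point): corner of hook 5 of the rack's six equal steel hooks (60 degrees apart, 8 mm wire), 110 mm from the axis, 200 above the table. The arm leaves the hub 72 mm from the axis and slopes 18 mm down to this corner, then the wire turns straight up and ends 38 mm above the corner. A ring lowered flat over the upright end and let go swings down and hangs near the corner, centre 8 mm below it.
- knob (a point): middle of the wooden grip bar on top of the rack's axis, 264 mm above the table; the bar is 56 long (along this point's x axis), 13 thick, 34 high (247 to 281 above the table), and turns the whole rack. The point's axes turn with the rack. Wooden hub below it: 144 across, 206 to 232 above the table.
- rack (a joint): turn of the rack about its upright axis, rad, counter-clockwise from above positive, 0 at the start; free to turn many turns, about 0.12 N m of friction, stays where it is left.
- tray: fixed shallow wooden tray, 154 (x) by 370 (y) mm: floor 20 mm above the table, with low walls and dividers 7 mm higher (top at 27), making four compartments side by side along y, each 76 wide and 144 long, centres at y = -122, -41, 41, 122 mm. Origin: centre of the underside.
- bail (a joint): the tray's steel bail handle, rad: 0 when it is down in its catch (two brass cradles on the tray's near side), about 1.57 upright, 2.5 to 2.8 at the start, leaning over the far side; it stays where it is left (hinge friction 0.2 N m, 0.18 kg).
- bail_grip (a point): middle of the bail's cross bar, which runs along the tray's y axis: 392 long, 10 mm round, with a wooden sleeve 13 mm round and 110 long about this point; 108 mm from the hinge line. When down, the bar lies 108 mm from the tray's centre line on the near (-x) side, 34 mm above the table, its centre 31 mm outside the tray wall.
- bail_hinge (a point): middle of the bail's hinge line, which runs along the tray's y axis, 34 mm above the table; does not move.
- tin: round steel polish tin, 48 across, 20 high, in one of the tray's compartments; stays there. Origin: centre of the underside.
- tin2: black polish tin, 72 across, 24 high; leave alone. Origin: centre of the underside.
- cleaner: white cleaner bottle, 54 across, 150 high; leave alone. Origin: centre of the underside.
- cream: small jar of shoe cream, 54 across, 45 high; leave alone. Origin: centre of the underside.
- bigbrush: black horsehair shoe brush, 150 by 50 by 44 mm; leave alone. Origin: centre of the underside.

How it is judged:
By the outcome, as a careful person would: the job done as asked, in the order asked, and still so for the second after the job is handed in, with the robot touching nothing.
Of brush0, brush1, brush2 only 2 to 3 are there at a start; the rules pass over those that are not, and their reading is None.
At some moment in a run one of brush0, brush1, brush2 may be knocked a few centimetres aside while the robot is not near it.
Once in a run the grip may slacken for a moment while it holds something.
It also fails if it takes over 210 s, if anything falls off the work surface, if the arm or the gripper's body presses on something with over 40 N, if the wrist force passes 120 N, or if a joint passes its speed limit or range.

### The arm

A 7-joint arm with a two-finger parallel gripper is mounted at the origin on the work surface. World frame = base frame: x ahead of the robot, y to its left, z up, the work surface at z = 0. Lengths are in m, angles in rad, forces in N, time in s.
With the tool pointing down it reaches from about 0.425 to 0.95 m from the base axis. Payload 16.7 kg.
Tool frame: the origin (TCP) lies at the very end of the fingers, on their centre line; the grasp point (between the pads) lies 19 mm behind it; z points along the fingers, y is the line along which they close (so a half turn about z gives the same grasp; the last joint's range is limited). The gripper opens to 94 mm and grips with 3 to 60 N. Pads are 16 mm wide; open, the fingers measure 119 mm over their backs; the gripper's body (75 mm by 177 mm) begins 78 mm behind the grasp point.
Start: joints at [-1.258, 0.426, 0.074, 1.606, -0.034, 1.111, -0.067], TCP at [0.301, 0.604, 0.205] pointing down, gripper open.
Joint ranges: [-2.85, 2.85], [-0.5, 2.14], [-1.23, 1.37], [0.21, 2.46], [-1.02, 4.16], [0.16, 2.05], [-2.73, 2.73]. Speed limits (rad/s): [1.89, 1.89, 2.39, 2.39, 3.01, 3.01, 3.01].

### API

Orientations are given as a unit quaternion [w, x, y, z].
In Python, from cell import * gives the robot as it stands.
- The arm moves only by the tool arm_command, never from a script. Its argument "deltas" is a list of rows, each a list of 7 numbers: the gripper's target within -1 to 1 (fully open at 1, half-way at 0, shut at -1), then the shift along the world's x, y, z in mm, then the turn, a rotation vector about the world's x, y, z in degrees. A call has 1 to 8 rows; each row shifts and turns the commanded pose from where the row before left it; what a row does not reach is not made up. A row lasts 1/10 s, in which the tool goes at most 50 mm and 8.59 degrees, less where a joint would pass 70% of its speed; a pose out of reach is approached as far as the arm can. A call with a gripper value outside its range is refused whole. The fingers move at their own pace and stop on an object; "squeeze" is the grip in N (left out, the last holds). Time passes only in rows, so rows that do not move let the fingers close. It gives the time, the measured TCP pose, the force, the opening and the grip force at its end, in the units of the state.
- sense(): the state, without advancing time (a new reading comes with each control period).
- camera(name): name is "side" or "top"; returns (picture, depth): 480x640x3 uint8, red, green, blue; 480x640 float32, m along the optical axis (not along the pixel's ray), 0 where there is no reading.
- camera_info(name): a dict with "fx", "fy", "cx", "cy" (pixels), "k1" (the pictures are not rectified: a ray, as slopes to the right and down, at radius r is drawn at 1 + k1 r^2 times it, then the intrinsics apply), "R" (3x3) and "t" (3): a world point X has camera coordinates R X + t. Camera axes: x right, y down, z forward; pixel columns grow to the right and rows downward; lengths in m; the calibration is good to about 2 mm. A picture is of the moment at which its call begins. camera_info takes no time and is no camera call.
- job_done(): hands the job in; it is judged then, once.
Trained networks look in the newest picture that a camera, given by its name, has taken for a name from the list of things; names that differ only in an ending like _2 or _b are one class to them, and where a whole thing is asked for, a point or a joint stands for the part that bears it (a point fixed in the world has none). Each returns a list of dicts, best first, with "score" (0 to 1); they miss things now and then, are a little off and sometimes report something else, mostly with a low value. They report only what shows in the picture. A call takes as long as a camera call.
- spot_in(camera, query): "point" ([x, y, z] in m, in world coordinates, good to about 4 mm: the middle of the surface that is visible of it).
- silhouettes(camera, query): "pixels" (480x640 bool, what is visible of it).
- tip_of(camera, query): "point" ([x, y, z] in m, in world coordinates, good to about 4 mm: a listed point, or the origin of a listed thing).
The state is a dict: "time_s": time; "q": joint angles; "joint_vel": joint speeds; "tau": joint torques, N m; "tcp_pos": TCP position; "eef_rot": TCP orientation; "contact_force": force on the tool from outside, world axes, zero at the start; "wrist_torque": the same for the moment, N m; "width": opening from 0.0 (shut) to 1.0 (fully open); "grasp_force": force on a finger pad.
Only numpy, scipy, OpenCV 4.12 (cv2) and the standard library are available. Lean on these libraries where they do the work, as an engineer would, in place of code of your own. Each camera call takes 0.05 s, during which the arm holds its last target. There are 200 camera calls.

## Working session

There is one attempt and no reset: what is moved stays moved. The work goes in short steps, Python scripts to look and compute and a tool call to move; the robot and the scene stay as the last step left them, time stands still between calls to the robot, and variables do not carry over. Pictures are saved under pics/ and viewed, at most 14 in all, crops included, and the job is handed in when it is done.

Besides the shell and the picture viewer there is one more tool, called after "Call:" as a command line: name --pt "numbers of a row" for each row, then --argument value for the rest. arm_command: Moves the arm, as the interface text tells. Its arguments: {"type":"object","properties":{"deltas":{"type":"array"},"squeeze":{"type":"number"}},"required":["deltas"]}

```bash
mkdir -p pics; ls; cat > h.py <<'E'
from cell import *
import numpy as np, cv2
def pix2w(n,u,v,d):
    c=camera_info(n); x=np.array([[[u,v]]],float)
    K=np.array([[c['fx'],0,c['cx']],[0,c['fy'],c['cy']],[0,0,1]],float)
    p=cv2.undistortPoints(x,K,np.array([c['k1'],0,0,0],float))[0,0]
    return np.array(c['R']).T@(np.array([p[0]*d,p[1]*d,d])-np.array(c['t']))
def cloud(n,depth):
    c=camera_info(n); K=np.array([[c['fx'],0,c['cx']],[0,c['fy'],c['cy']],[0,0,1]],float)
    vv,uu=np.mgrid[:480,:640]
    p=cv2.undistortPoints(np.stack([uu,vv],-1).reshape(-1,1,2).astype(float),K,np.array([c['k1'],0,0,0],float)).reshape(480,640,2)
    X=np.dstack([p*depth[...,None],depth])
    W=(X-np.array(c['t']))@np.array(c['R'])
    W[depth==0]=np.nan
    return W
def save(n,name):
    a,d=camera(n); cv2.imwrite('pics/'+name,a[...,::-1]); return a,d
E
python3 - <<'E'
from h import *
s=sense(); print(s)
for n in ('side','top'):
    c=camera_info(n); print(n,c)
    save(n,n+'0.png')
    for q in ['brush0','front','hook0','knob','tray','bail_grip','bail_hinge','tin','hung0']:
        r=tip_of(n,q); print(q,[(np.round(x['point'],3).tolist(),round(x['score'],2)) for x in r])
E
```

```text
pics
{'time_s': 0.0, 'q': array([-1.2584691 ,  0.42669712,  0.07387409,  1.60662797, -0.03407474,
        1.11079177, -0.06714079]), 'joint_vel': array([ 0.0008338 ,  0.00072487, -0.00166581, -0.00011262, -0.00060494,
       -0.00019542,  0.00022901]), 'tau': array([ 7.52650594e-04, -9.35807633e+01,  3.66726011e+00, -4.54181278e+01,
       -4.86276392e-02,  2.01979402e-02,  1.46812213e-04]), 'tcp_pos': array([0.30062037, 0.60386268, 0.20479034]), 'eef_rot': array([-8.40421096e-05,  2.28907333e-01,  9.73448012e-01, -6.26723583e-04]), 'contact_force': array([ 0.23714776, -0.78931674,  0.82520959]), 'wrist_torque': array([-0.07068097,  0.05182391,  0.03327433]), 'grasp_force': 0.0, 'width': 1.0016908572329561}
side {'fx': 580.7620629601157, 'fy': 580.7620629601157, 'cx': 327.1623899906033, 'cy': 241.0078712373529, 'k1': -0.13867539780448263, 'R': array([[ 0.69901292, -0.71503783,  0.01009169],
       [-0.43749434, -0.43876734, -0.78490886],
       [ 0.56566743,  0.54424638, -0.61952905]]), 't': array([-0.38846095,  0.37031224,  1.0487906 ])}
brush0 [([0.584, -0.147, 0.026], 0.81), ([0.5
[... 1319 characters left out ...]
199], 0.89), ([0.532, 0.266, 0.2], 0.77), ([0.641, 0.285, 0.2], 0.77), ([0.666, 0.094, 0.198], 0.6), ([0.556, 0.084, 0.204], 0.59), ([0.597, 0.185, 0.266], 0.53), ([0.557, 0.084, 0.192], 0.35)]
knob [([0.598, 0.185, 0.263], 0.73), ([0.346, 0.11, -0.0], 0.64), ([0.579, -0.232, 0.029], 0.34)]
tray [([0.53, -0.27, 0.003], 0.77), ([0.629, -0.276, 0.074], 0.26)]
bail_grip [([0.627, -0.272, 0.078], 0.96)]
bail_hinge [([0.53, -0.267, 0.036], 0.94)]
tin [([0.352, 0.397, 0.001], 0.81), ([0.563, -0.394, 0.02], 0.7), ([0.558, 0.085, 0.193], 0.58)]
hung0 [([0.639, 0.289, 0.2], 0.73), ([0.556, 0.084, 0.192], 0.61), ([0.536, 0.262, 0.194], 0.58), ([0.5, 0.166, 0.192], 0.53), ([0.664, 0.093, 0.198], 0.51)]
```

View pics/top0.png

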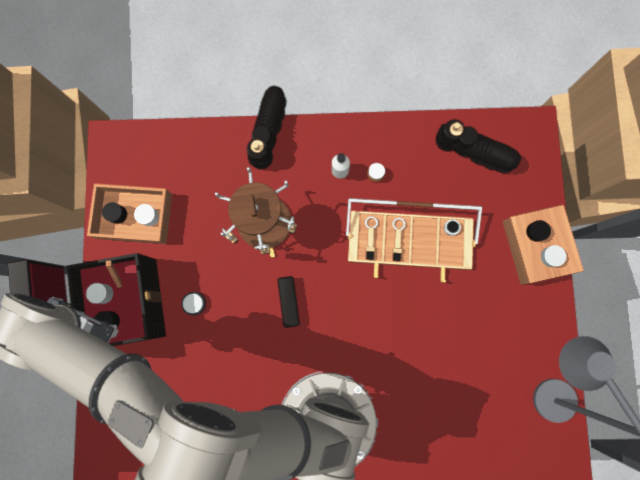

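View pics/side0.png

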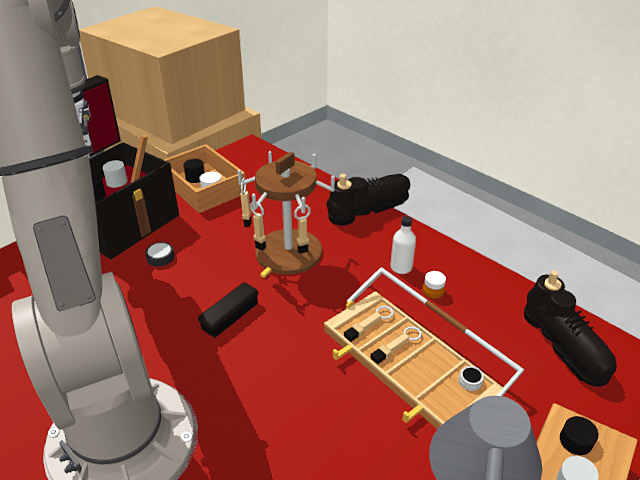

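```bash
python3 - <<'E'
from h import *
import itertools
H=dict(top=[(.705,.203),(.49,.168),(.532,.266),(.641,.285),(.666,.094),(.556,.084)],side=[(.664,.095),(.561,.082),(.638,.282),(.708,.2),(.532,.27)])
from scipy.optimize import least_squares
P=np.array(H['top']+H['side'])
def f(p):
    d=P-p[:2]; a=np.arctan2(d[:,1],d[:,0]); k=np.round((a-p[2])/(np.pi/3))
    t=p[2]+k*np.pi/3
    return (P-p[:2]-.11*np.c_[np.cos(t),np.sin(t)]).ravel()
r=least_squares(f,[.599,.184,np.radians(9)],loss='soft_l1',f_scale=.003); print('axis',r.x[:2],np.degrees(r.x[2]),np.abs(r.fun).max())
ax=r.x[:2]
for n in('top','side'):
    a,d=camera(n); W=cloud(n,d)
    hsv=cv2.cvtColor(a,cv2.COLOR_RGB2HSV)
    m=(np.hypot(W[...,0]-ax[0],W[...,1]-ax[1])<.125)&(W[...,2]<.035)&(W[...,2]>.004)&(hsv[...,0]>18)&(hsv[...,0]<35)&(hsv[...,1]>110)
    w=W[m]; print(n,'stud',len(w),np.median(w,0) if len(w) else '', np.degrees(np.arctan2(*(np.median(w[:,:2],0)-ax)[::-1])), np.hypot(*(np.median(w[:,:2],0)-ax)))
    # knob
    k=(np.hypot(W[...,0]-ax[0],W[...,1]-ax[1])<.05)&(W[...,2]>.27)&(W[...,2]<.29)
    w=W[k][:,:2]; c=w.mean(0); u=np.linalg.svd(w-c)[2][0]; print('knob',len(w),c,np.degrees(np.arctan2(u[1],u[0])),np.ptp((w-c)@u))
    for i,y in enumerate((-.148,-.230,-.31)):
        k=(abs(W[...,1]-y)<.034)&(W[...,0]>.462)&(W[...,0]<.6)&(W[...,2]>.031)&(W[...,2]<.045)
        w=W[k]
        if len(w)<20: print(y,'none',len(w)); continue
        w2=w[:,:2]; c=np.median(w2,0); u=np.linalg.svd(w2-w2.mean(0))[2][0]; u*=np.sign(u[0]); s=(w2-c)@u
        print('brush',len(w),c,np.degrees(np.arctan2(u[1],u[0])),'ends',c+u*s.min(),c+u*s.max(),w[:,2].mean())
E
```

```text
axis [0.59851919 0.18302858] 7.94945822795168 0.004758472842928076
top stud 17 [0.50325451 0.16190213 0.00938436] -167.49611467387618 0.0975791283768137
knob 112 [0.59776081 0.18420841] -172.17528390852934 0.057404841275955125
brush 227 [ 0.51281716 -0.13979038] -4.640743566186454 ends [ 0.46448461 -0.13586705] [ 0.59991816 -0.14686071] 0.036998683763223114
brush 238 [ 0.5108641  -0.22027465] -6.368612060625161 ends [ 0.4629925  -0.21493154] [ 0.59346011 -0.22949346] 0.0366555993817809
brush 22 [ 0.54224171 -0.33820099] 21.708888518759636 ends [ 0.47877568 -0.36346859] [ 0.61226175 -0.31032405] 0.032248128256526246
side stud 53 [0.50333404 0.15713117 0.01036836] -164.77972007442682 0.09864526677881602
knob 130 [0.59646751 0.17794926] -172.4527949162592 0.05980339948278657
brush 377 [ 0.5123513  -0.14587793] -3.6399580040828083 ends [ 0.46931463 -0.14314016] [ 0.59992873 -0.15144916] 0.036644947172185915
brush 409 [ 0.50332579 -0.22674686] -7.237253069595615 ends [ 0.46245859 -0.22155713] [ 0.59359029 -0.23820955] 0.03656233601633189
-0.31 none 2
```

Call:
arm_command --pt "0.2 0 0 48 0 0 0" --pt "0.2 0 0 48 0 0 0" --pt "0.2 0 0 48 0 0 0" --pt "0.2 25 -35 0 0 0 2.9" --pt "0.2 25 -35 0 0 0 2.9" --pt "0.2 25 -35 0 0 0 2.9" --pt "0.2 25 -35 0 0 0 2.9" --pt "0.2 25 -35 0 0 0 2.9" --squeeze 20

```text
time_s: 1.9
tcp_pos: [0.4265, 0.4277, 0.3496]
eef_rot: [0.0, 0.103, 0.995, 0.0]
contact_force: [0.7, 0.5, -0.1]
width: 0.597
grasp_force: 0.0
```

Call:
arm_command --pt "0.2 25 -35 0 0 0 2.9" --pt "0.2 25 -35 0 0 0 2.9" --pt "0.2 25 -35 0 0 0 2.9" --pt "0.2 25 -35 0 0 0 2.9" --pt "0.2 25 -35 0 0 0 2.9" --pt "0.2 25 -35 0 0 0 2.9" --pt "0.2 21 -35 0 0 0 2.4" --pt "0.2 0 0 0 0 0 0"

```text
time_s: 2.7
tcp_pos: [0.5992, 0.1781, 0.3496]
eef_rot: [0.0, -0.065, 0.998, -0.001]
contact_force: [0.7, 0.2, 0.9]
width: 0.595
grasp_force: 0.0
```

Call:
arm_command --pt "0.2 -1.5 4 -40 0 0 0" --pt "0.2 0 0 -40 0 0 0" --pt "0.2 0 0 -19 0 0 0" --pt "-1 0 0 0 0 0 0" --pt "-1 0 0 0 0 0 0" --pt "-1 0 0 0 0 0 0" --pt "-1 0 0 0 0 0 0" --pt "-1 0 0 0 0 0 0"

```text
time_s: 3.5
tcp_pos: [0.5963, 0.1854, 0.2518]
eef_rot: [0.001, -0.067, 0.998, -0.002]
contact_force: [1.8, -26.4, 8.6]
width: 0.209
grasp_force: 12.8
```

Call:
arm_command --pt "-1 0 0 0 0 0 0" --pt "-1 0 0 0 0 0 0"

```text
time_s: 3.7
tcp_pos: [0.5967, 0.1818, 0.2518]
eef_rot: [0.001, -0.066, 0.998, -0.003]
contact_force: [1.1, -28.6, 8.7]
width: 0.14
grasp_force: 20.0
```

Call:
arm_command --pt "-1 0 -2.5 0 0 0 0" --pt "-1 0 0 0 0 0 0"

```text
time_s: 3.9
tcp_pos: [0.5967, 0.1818, 0.2518]
eef_rot: [0.001, -0.067, 0.998, -0.002]
contact_force: [3.2, -17.0, 5.5]
width: 0.137
grasp_force: 20.0
```

Call:
arm_command --pt "-1 0 -3.5 0 0 0 0" --pt "-1 0 0 0 0 0 -3" --pt "-1 0 0 0 0 0 -7" --pt "-1 0 0 0 0 0 -7" --pt "-1 0 0 0 0 0 -7" --pt "-1 0 0 0 0 0 -7" --pt "-1 0 0 0 0 0 -7" --pt "-1 0 0 0 0 0 -7"

```text
time_s: 4.7
tcp_pos: [0.5972, 0.1838, 0.2518]
eef_rot: [0.002, 0.321, 0.947, 0.002]
contact_force: [13.9, 8.3, -5.7]
width: 0.133
grasp_force: 20.0
```

Call:
arm_command --pt "-1 0 0 0 0 0 -7" --pt "-1 0 0 0 0 0 -7" --pt "-1 0 0 0 0 0 -7" --pt "-1 0 0 0 0 0 -7" --pt "-1 0 0 0 0 0 -7" --pt "-1 0 0 0 0 0 -7" --pt "-1 0 0 0 0 0 -7" --pt "-1 0 0 0 0 0 0"

```text
time_s: 5.5
tcp_pos: [0.5994, 0.1848, 0.2518]
eef_rot: [0.002, 0.684, 0.729, 0.004]
contact_force: [30.9, 11.9, -17.7]
width: 0.141
grasp_force: 20.0
```

Call:
arm_command --pt "-1 3 1 0 0 0 -7" --pt "-1 2 1 0 0 0 -7" --pt "-1 0 0 0 0 0 -7" --pt "-1 0 0 0 0 0 0" --pt "-1 0 0 0 0 0 0"

```text
time_s: 6.0
tcp_pos: [0.6004, 0.1847, 0.2517]
eef_rot: [-0.0, 0.805, 0.594, 0.001]
contact_force: [-3.8, 1.1, 6.7]
width: 0.134
grasp_force: 20.0
```

```bash
cat > rack.py <<'E'
from h import *
from scipy.optimize import least_squares
def fit(P,g):
    def f(p):
        d=P-p[:2]; a=np.arctan2(d[:,1],d[:,0]); k=np.round((a-p[2])/(np.pi/3)); t=p[2]+k*np.pi/3
        return (P-p[:2]-.11*np.c_[np.cos(t),np.sin(t)]).ravel()
    best=min((least_squares(f,[.598,.182,np.radians(a0)],loss='soft_l1',f_scale=.003) for a0 in range(0,60,8)),key=lambda r:r.cost)
    return best.x[:2],np.degrees(best.x[2])%60,np.abs(best.fun).max()
if __name__=='__main__':
    for n in('top','side'):
        a,d=camera(n)
        for q in('hook0','hung0','front'):
            r=[(np.round(x['point'],3),round(x['score'],2)) for x in tip_of(n,q)]
            print(n,q,[(p.tolist(),s,round(float(np.degrees(np.arctan2(p[1]-.182,p[0]-.598))))) for p,s in r])
            if q=='hook0':
                P=np.array([p[:2] for p,s in r if abs(np.hypot(p[0]-.598,p[1]-.182)-.11)<.012])
                if len(P)>2: print(fit(P,0),'front should be 13 mod 60')
E
python3 rack.py
```

```text
top hook0 [([0.567, 0.081, 0.202], 0.98, -107), ([0.674, 0.1, 0.198], 0.97, -47), ([0.563, -0.39, 0.021], 0.3, -94)]
top hung0 [([0.674, 0.102, 0.198], 0.65, -46)]
top front [([0.491, 0.158, 0.201], 0.64, -167), ([0.529, -0.266, 0.032], 0.29, -99)]
side hook0 [([0.634, 0.29, 0.202], 0.96, 72), ([0.567, 0.076, 0.199], 0.85, -106), ([0.67, 0.1, 0.2], 0.74, -49), ([0.526, 0.26, 0.197], 0.72, 133), ([0.49, 0.16, 0.196], 0.64, -168)]
(array([0.59899291, 0.1817586 ]), np.float64(12.005979891426279), np.float64(0.003621631339254458)) front should be 13 mod 60
side hung0 [([0.53, 0.262, 0.196], 0.77, 130), ([0.627, -0.274, 0.077], 0.72, -86), ([0.698, 0.206, 0.194], 0.5, 13)]
side front [([0.7, 0.206, 0.198], 0.53, 13)]
```

Call:
arm_command --pt "-0.2 0 0 0 0 0 0" --pt "-0.2 0 0 0 0 0 0" --pt "-0.2 0 0 45 0 0 0" --pt "-0.2 0 0 45 0 0 0" --pt "-0.2 -8 -41 0 0 0 -7" --pt "-0.2 -8 -41 0 0 0 -7" --pt "-0.2 -8 -41 0 0 0 -7" --pt "-0.2 -8 -41 0 0 0 -7"

```text
time_s: 7.2
tcp_pos: [0.5678, 0.0187, 0.3407]
eef_rot: [-0.0, 0.925, 0.379, 0.0]
contact_force: [0.6, -0.8, -0.2]
width: 0.399
grasp_force: 0.0
```

Call:
arm_command --pt "-0.2 -8 -41 -25 0 0 -7" --pt "-0.2 -8 -41 -25 0 0 -7" --pt "-0.2 -8 -41 -25 0 0 -7" --pt "-0.2 -8 -41 -25 0 0 -7" --pt "-0.2 0 0 -45 0 0 -7" --pt "-0.2 0 0 -45 0 0 -7" --pt "-0.2 0 0 -30 0 0 -7" --pt "-0.2 0 0 0 0 0 0"

```text
time_s: 8.0
tcp_pos: [0.5342, -0.1435, 0.1174]
eef_rot: [0.0, 0.999, -0.038, -0.003]
contact_force: [0.4, -0.4, 1.0]
width: 0.403
grasp_force: 0.0
```

```bash
python3 rack.py; cat > br.py <<'E'
from h import *
import sys
def go(tag):
    for n in('top','side'):
        a,d=camera(n); W=cloud(n,d)
        for m in silhouettes(n,'brush0')[:3]:
            w=W[m['pixels']]; w=w[(w[:,2]>.022)&(w[:,2]<.045)]
            if len(w)<30 or abs(np.median(w[:,1])+.27)>.2: continue
            h=w[w[:,2]>.033][:,:2]; c=h.mean(0); u=np.linalg.svd(h-c)[2][0]; u*=np.sign(u[0])
            print(n,'brush',round(m['score'],2),len(w),'c',np.round(c,3),'ang',round(np.degrees(np.arctan2(u[1],u[0])),1),'z',np.round(np.median(w[:,2]),3),'y at x=.536:',np.round(c[1]+(.536-c[0])*u[1]/u[0],4))
        print(n,'ring',[(np.round(x['point'],3).tolist(),round(x['score'],2)) for x in tip_of(n,'brush0')])
go('')
E
python3 br.py; python3 -c "
from h import *
save('top','t1.png');s=sense();print(s['time_s'],s['q'])"
```

```text
top hook0 [([0.567, 0.079, 0.2], 0.94, -107), ([0.635, 0.29, 0.201], 0.92, 71), ([0.522, 0.265, 0.205], 0.89, 132), ([0.705, 0.204, 0.201], 0.85, 12), ([0.674, 0.103, 0.198], 0.83, -46), ([0.489, 0.157, 0.198], 0.82, -167), ([0.566, -0.391, 0.019], 0.6, -93)]
(array([0.59855324, 0.18318388]), np.float64(12.678772761927007), np.float64(0.003696618351501743)) front should be 13 mod 60
top hung0 [([0.7, 0.205, 0.194], 0.61, 13), ([0.628, 0.277, 0.193], 0.42, 72), ([0.524, 0.256, 0.191], 0.4, 135), ([0.352, 0.401, 0.002], 0.35, 138)]
top front [([0.492, 0.156, 0.2], 0.95, -166)]
side hook0 [([0.528, 0.261, 0.197], 0.92, 132), ([0.565, 0.076, 0.2], 0.85, -107), ([0.634, 0.289, 0.202], 0.77, 71), ([0.49, 0.16, 0.195], 0.74, -168), ([0.706, 0.206, 0.2], 0.63, 13), ([0.671, 0.101, 0.201], 0.6, -48)]
(array([0.59893206, 0.18228732]), np.float64(11.93473781535491), np.float64(0.0031170322534571776)) front should be 13 mod 60
side hung0 [([0.531, 0.259, 0.194], 0.55, 131), ([0.699, 0.204, 0.196], 0.44, 12)]
side front []
top brush 0.6 156 c [ 0.492 -0.218] ang -7.1 z 0.037 y at x=.536: -0.2238
top brush 0.24 1658 c [ 0.502 -0.371] ang -72.6 z 0.026 y at x=.536: -0.4805
top ring []
side brush 0.98 473 c [ 0.513 -0.145] ang -5.3 z 0.036 y at x=.536: -0.1472
side brush 0.86 541 c [ 0.507 -0.225] ang -6.2 z 0.036 y at x=.536: -0.2286
side ring [([0.584, -0.147, 0.029], 0.91), ([0.58, -0.227, 0.025], 0.69)]
8.75 [-0.55788139  0.46877662  0.91217814  1.99487332 -0.47250776  0.90317865
 -1.03845651]
```

Call:
arm_command --pt "-0.2 1 -1 -40 0 0 0" --pt "-0.2 0 0 -40 0 0 0" --pt "-0.2 0 0 -15 0 0 0" --pt "-0.2 0 0 0 0 0 0" --pt "-1 0 0 0 0 0 0" --pt "-1 0 0 0 0 0 0" --pt "-1 0 0 0 0 0 0" --pt "-1 0 0 0 0 0 0" --squeeze 30

```text
time_s: 9.55
tcp_pos: [0.5381, -0.1447, 0.0267]
eef_rot: [-0.0, 0.999, -0.036, 0.001]
contact_force: [-1.2, 0.0, 10.6]
width: 0.164
grasp_force: 30.0
```

Call:
arm_command --pt "-1 0 0 20 0 0 0" --pt "-1 0 0 45 0 0 0" --pt "-1 0 0 45 0 0 0" --pt "-1 0 0 45 0 0 0" --pt "-1 0 0 45 0 0 0" --pt "-1 0 0 45 0 0 0" --pt "-1 -10 30 8 0 0 2" --pt "-1 -10 35 0 0 0 2"

```text
time_s: 10.35
tcp_pos: [0.5177, -0.0805, 0.2804]
eef_rot: [-0.0, 1.0, -0.002, 0.002]
contact_force: [0.7, 1.2, -0.5]
width: 0.17
grasp_force: 30.0
```

Call:
arm_command --pt "-1 -10 35 0 0 0 2" --pt "-1 -10 35 0 0 0 2" --pt "-1 -10 35 0 0 0 2" --pt "-1 -10 35 0 0 0 2" --pt "-1 -10 35 0 0 0 2" --pt "-1 -10 25 0 0 0 2" --pt "-1 -8 15 0 0 0 1.5" --pt "-1 0 0 0 0 0 0"

```text
time_s: 11.15
tcp_pos: [0.4484, 0.1367, 0.2786]
eef_rot: [-0.0, 0.993, 0.118, -0.0]
contact_force: [-0.0, -0.7, -1.0]
width: 0.17
grasp_force: 30.0
```

```bash
cat > held.py <<'E'
from h import *
s=sense(); t=s['tcp_pos']; print(s['time_s'],t,s['width'])
for n in('top','side'):
    a,d=save(n,n+f"_{s['time_s']:.0f}.png"); W=cloud(n,d)
    cv2.imwrite('pics/'+n+f"_{s['time_s']:.0f}c.png",cv2.resize(a[(130 if n=='side' else 170):(330 if n=='side' else 300),170:370,::-1],None,fx=3,fy=3,interpolation=cv2.INTER_CUBIC))
    r=tip_of(n,'brush0'); print(n,[(np.round(x['point'],3).tolist(),round(x['score'],2)) for x in r])
    r=tip_of(n,'hook0'); print(n,'hooks',[(np.round(x['point'],3).tolist(),round(x['score'],2)) for x in r])
E
python3 held.py; ls pics
```

```text
11.15 [0.44843194 0.13667717 0.27862418] 0.17021557182440344
top [([0.578, -0.23, 0.026], 0.48)]
top hooks [([0.566, 0.079, 0.2], 0.83), ([0.707, 0.209, 0.203], 0.77), ([0.672, 0.103, 0.196], 0.7), ([0.633, 0.29, 0.201], 0.66), ([0.532, -0.268, 0.0], 0.36)]
side [([0.496, 0.147, 0.282], 0.9), ([0.527, -0.267, -0.006], 0.69), ([0.58, -0.232, 0.03], 0.67)]
side hooks [([0.671, 0.102, 0.202], 0.87), ([0.567, 0.076, 0.2], 0.84), ([0.707, 0.205, 0.202], 0.8), ([0.49, 0.157, 0.196], 0.66)]
side0.png
side_11.png
side_11c.png
t1.png
top0.png
top_11.png
top_11c.png
```

Call:
arm_command --pt "-1 -3 10.5 0 0 0 0" --pt "-1 0 0 -15 0 0 0" --pt "-1 0 0 -15 0 0 0" --pt "-1 0 0 0 0 0 0"

```text
time_s: 11.85
tcp_pos: [0.4454, 0.1458, 0.2472]
eef_rot: [0.001, 0.993, 0.116, -0.001]
contact_force: [-0.1, 0.7, -0.6]
width: 0.165
grasp_force: 30.0
```

```bash
python3 held.py; cd pics; python3 -c "
import cv2,glob
a=cv2.imread('side_12.png')[130:280,180:380];b=cv2.imread('top_12.png')[170:320,180:380]
cv2.imwrite('m12.png',cv2.resize(cv2.hconcat([a,b]),None,fx=2,fy=2,interpolation=2))"; ls
```

```text
11.85 [0.44536649 0.14575038 0.24716418] 0.1649920977475883
top [([0.699, 0.202, 0.192], 0.35)]
top hooks [([0.673, 0.103, 0.197], 0.93), ([0.634, 0.284, 0.199], 0.87), ([0.566, 0.079, 0.199], 0.87), ([0.707, 0.206, 0.201], 0.56)]
side [([0.491, 0.159, 0.251], 0.64), ([0.581, -0.23, 0.027], 0.57)]
side hooks [([0.705, 0.208, 0.2], 0.85), ([0.489, 0.16, 0.196], 0.71), ([0.669, 0.103, 0.199], 0.69), ([0.57, 0.08, 0.2], 0.66), ([0.742, -0.173, 0.001], 0.53)]
m12.png
side0.png
side_11.png
side_11c.png
side_12.png
side_12c.png
t1.png
top0.png
top_11.png
top_11c.png
top_12.png
top_12c.png
```

View pics/m12.png

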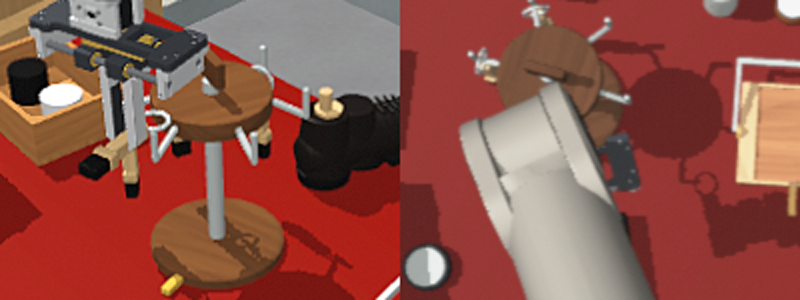

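Call:
arm_command --pt "-1 0 0 -10 0 0 0" --pt "-1 0 0 -10 0 0 0" --pt "-1 0 0 -8 0 0 0" --pt "-1 0 0 0 0 0 0"

```text
time_s: 12.55
tcp_pos: [0.4456, 0.1453, 0.2191]
eef_rot: [0.001, 0.993, 0.116, -0.001]
contact_force: [-0.1, 0.8, -0.6]
width: 0.169
grasp_force: 30.0
```

```bash
python3 held.py; cd pics; python3 -c "
import cv2,glob
a=cv2.imread('side_12.png')[140:240,200:320]
cv2.imwrite('m12b.png',cv2.resize(a,None,fx=4,fy=4,interpolation=2))"
```

```text
12.55 [0.4455827  0.1453432  0.21913451] 0.16918452760883662
top [([0.633, 0.289, 0.199], 0.61), ([0.578, -0.23, 0.026], 0.58), ([0.745, -0.172, 0.003], 0.2)]
top hooks [([0.564, 0.08, 0.2], 0.97), ([0.633, 0.288, 0.201], 0.89), ([0.522, 0.264, 0.206], 0.7), ([0.677, 0.105, 0.196], 0.68), ([0.708, 0.205, 0.2], 0.66)]
side [([0.493, 0.155, 0.225], 0.88), ([0.581, -0.23, 0.03], 0.74)]
side hooks [([0.633, 0.29, 0.202], 0.91), ([0.49, 0.157, 0.196], 0.82), ([0.672, 0.1, 0.197], 0.64), ([0.566, 0.079, 0.2], 0.6), ([0.706, 0.209, 0.2], 0.57)]
```

View pics/m12b.png

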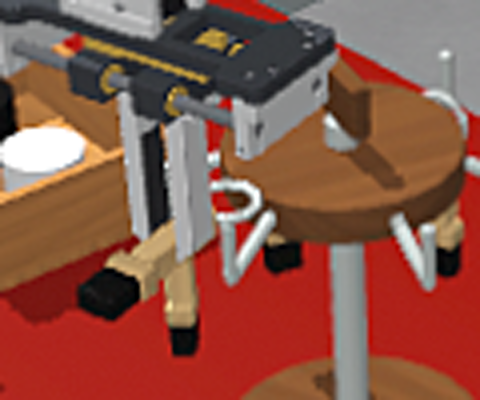

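Call:
arm_command --pt "-1 0 0 -4 0 0 0" --pt "-0.2 0 0 0 0 0 0" --pt "-0.2 0 0 0 0 0 0" --pt "-0.2 0 0 0 0 0 0" --pt "-0.2 0 0 0 0 0 0" --pt "-0.2 0 0 0 0 0 0"

```text
time_s: 13.45
tcp_pos: [0.4463, 0.1458, 0.2165]
eef_rot: [-0.0, 0.993, 0.116, 0.0]
contact_force: [-0.3, 0.8, 0.4]
width: 0.397
grasp_force: 0.0
```

```bash
python3 held.py; cd pics; python3 -c "
import cv2,glob
a=cv2.imread('side_13.png')[140:260,200:320]
cv2.imwrite('m13b.png',cv2.resize(a,None,fx=4,fy=4,interpolation=2))"
```

```text
13.45 [0.44629642 0.14576526 0.21651811] 0.3965432254915339
top [([0.578, -0.229, 0.028], 0.52)]
top hooks [([0.632, 0.286, 0.199], 0.96), ([0.704, 0.205, 0.201], 0.88), ([0.567, 0.081, 0.199], 0.74), ([0.672, 0.104, 0.198], 0.7), ([0.524, 0.263, 0.201], 0.57)]
side [([0.49, 0.159, 0.196], 0.86), ([0.579, -0.233, 0.029], 0.74), ([0.525, 0.262, 0.198], 0.44)]
side hooks [([0.633, 0.288, 0.202], 0.97), ([0.526, 0.265, 0.199], 0.94), ([0.487, 0.158, 0.197], 0.93), ([0.706, 0.208, 0.2], 0.92), ([0.566, 0.078, 0.198], 0.77), ([0.672, 0.101, 0.2], 0.76)]
```

View pics/m13b.png

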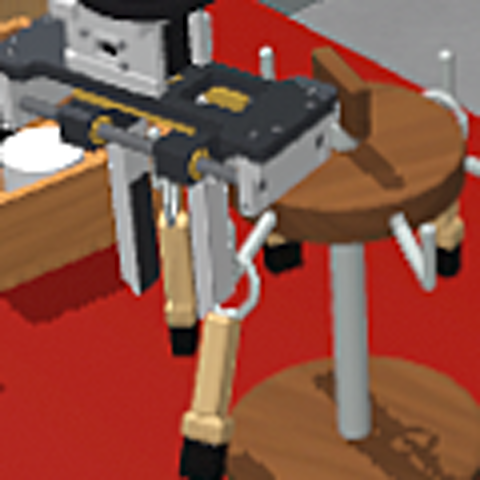

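Call:
arm_command --pt "-0.2 0 0 40 0 0 0" --pt "-0.2 0 0 45 0 0 0" --pt "-0.2 0 0 48 0 0 0" --pt "-0.2 25 6 0 0 0 8" --pt "-0.2 25 6 0 0 0 8" --pt "-0.2 25 6 0 0 0 8" --pt "-0.2 25 6 0 0 0 8" --pt "-0.2 25 6 0 0 0 8"

```text
time_s: 14.55
tcp_pos: [0.5649, 0.175, 0.349]
eef_rot: [0.0, 0.901, 0.434, -0.001]
contact_force: [-0.7, 0.7, 1.4]
width: 0.4
grasp_force: 0.0
```

Call:
arm_command --pt "-0.2 29 8 0 0 0 8" --pt "-0.2 0 0 0 0 0 8" --pt "-0.2 0 0 0 0 0 3" --pt "-0.2 0 0 0 0 0 0"

```text
time_s: 14.95
tcp_pos: [0.5931, 0.1819, 0.3492]
eef_rot: [0.0, 0.819, 0.574, -0.001]
contact_force: [0.2, -0.7, 0.5]
width: 0.4
grasp_force: 0.0
```

```bash
python3 -c "
from h import *
s=sense();print(s['tcp_pos'],s['eef_rot'],s['q'])"; python3 rack.py
```

```text
[0.59308224 0.18194954 0.34915006] [ 5.12189176e-05  8.18618465e-01  5.74336880e-01 -9.77059114e-04] [-1.06499948  0.32317273  0.87824804  1.5791097  -0.25173591  1.36026992
 -0.50605875]
top hook0 [([0.563, 0.079, 0.2], 0.94, -109), ([0.492, 0.156, 0.2], 0.82, -166), ([0.672, 0.103, 0.198], 0.56, -47), ([0.758, -0.059, 0.001], 0.41, -56)]
(array([0.59680967, 0.18291263]), np.float64(13.212808328701215), np.float64(0.002278386639337854)) front should be 13 mod 60
top hung0 []
top front [([0.492, 0.158, 0.199], 0.59, -167)]
side hook0 [([0.635, 0.291, 0.203], 0.98, 71), ([0.705, 0.203, 0.199], 0.96, 11), ([0.527, 0.26, 0.198], 0.92, 132), ([0.567, 0.078, 0.2], 0.81, -107), ([0.491, 0.16, 0.198], 0.72, -168), ([0.671, 0.098, 0.201], 0.71, -49)]
(array([0.59931403, 0.18148519]), np.float64(11.584282151578), np.float64(0.00514797319820999)) front should be 13 mod 60
side hung0 [([0.533, 0.258, 0.198], 0.66, 131), ([0.699, 0.204, 0.193], 0.52, 12)]
side front []
```

Call:
arm_command --pt "-0.2 6 1 -40 0 0 2" --pt "-0.2 0 0 -40 0 0 0" --pt "-0.2 0 0 -18 0 0 0" --pt "-0.2 0 0 0 0 0 0" --pt "-1 0 0 0 0 0 0" --pt "-1 0 0 0 0 0 0" --pt "-1 0 0 0 0 0 0" --pt "-1 0 0 0 0 0 0" --squeeze 20

```text
time_s: 16.15
tcp_pos: [0.5999, 0.1832, 0.2526]
eef_rot: [0.0, 0.809, 0.588, 0.0]
contact_force: [4.7, -1.6, 3.6]
width: 0.134
grasp_force: 20.0
```

Call:
arm_command --pt "-1 0 0 0 0 0 -3" --pt "-1 0 0 0 0 0 -6" --pt "-1 0 0 0 0 0 -7" --pt "-1 0 0 0 0 0 -7" --pt "-1 0 0 0 0 0 -7" --pt "-1 0 0 0 0 0 -7" --pt "-1 0 0 0 0 0 -7" --pt "-1 0 0 0 0 0 -7"

```text
time_s: 16.95
tcp_pos: [0.6006, 0.1825, 0.2526]
eef_rot: [0.0, 0.984, 0.18, 0.001]
contact_force: [11.3, -3.7, -2.6]
width: 0.138
grasp_force: 20.0
```

Call:
arm_command --pt "-1 0 0 0 0 0 -5.5" --pt "-1 0 0 0 0 0 -3" --pt "-1 0 0 0 0 0 0" --pt "-1 0 0 0 0 0 0"

```text
time_s: 17.35
tcp_pos: [0.6006, 0.1824, 0.2526]
eef_rot: [0.0, 0.994, 0.109, 0.001]
contact_force: [9.8, -3.3, 0.1]
width: 0.138
grasp_force: 20.0
```

```bash
python3 rack.py; python3 br.py
```

```text
top hook0 [([0.673, 0.097, 0.199], 0.82, -49), ([0.565, 0.078, 0.197], 0.77, -108), ([0.49, 0.161, 0.201], 0.59, -169), ([0.351, 0.111, -0.002], 0.53, -164)]
(array([0.60021876, 0.1812697 ]), np.float64(10.806919344745594), np.float64(0.002169655766442777)) front should be 13 mod 60
top hung0 [([0.627, -0.276, 0.079], 0.66, -86), ([0.668, 0.107, 0.194], 0.52, -47)]
top front [([0.491, 0.158, 0.201], 0.94, -167)]
side hook0 [([0.673, 0.1, 0.203], 0.98, -48), ([0.708, 0.208, 0.202], 0.94, 13), ([0.633, 0.287, 0.198], 0.93, 72), ([0.492, 0.162, 0.2], 0.84, -169), ([0.522, 0.264, 0.197], 0.66, 133)]
(array([0.59904139, 0.18320481]), np.float64(12.206516411483186), np.float64(0.0031428599399067475)) front should be 13 mod 60
side hung0 [([0.606, 0.183, 0.264], 0.72, 7), ([0.703, 0.206, 0.196], 0.59, 13), ([0.357, 0.399, -0.001], 0.59, 138), ([0.668, 0.11, 0.191], 0.54, -46), ([0.563, -0.39, 0.02], 0.31, -94)]
side front []
top brush 0.66 256 c [ 0.512 -0.22 ] ang -5.7 z 0.036 y at x=.536: -0.222
top ring [([0.579, -0.229, 0.026], 0.8), ([0.675, 0.099, 0.2], 0.27)]
side brush 0.75 543 c [ 0.507 -0.226] ang -5.6 z 0.035 y at x=.536: -0.2284
side ring [([0.579, -0.23, 0.031], 0.92), ([0.534, 0.26, 0.191], 0.68), ([0.53, -0.266, 0.035], 0.43)]
```

Call:
arm_command --pt "-1 0 0 0 0 0 1" --pt "-1 0 0 0 0 0 0" --pt "-0.2 0 0 0 0 0 0" --pt "-0.2 0 0 0 0 0 0" --pt "-0.2 0 0 45 0 0 0" --pt "-0.2 0 0 45 0 0 0" --pt "-0.2 -7 -41 0 0 0 -2" --pt "-0.2 -7 -41 0 0 0 -2"

```text
time_s: 18.85
tcp_pos: [0.5851, 0.1011, 0.3424]
eef_rot: [-0.0, 0.996, 0.084, 0.0]
contact_force: [0.1, -1.3, -0.0]
width: 0.399
grasp_force: 0.0
```

Call:
arm_command --pt "-0.2 -7 -41 0 0 0 -2" --pt "-0.2 -7 -41 0 0 0 -2" --pt "-0.2 -7 -41 0 0 0 -2" --pt "-0.2 -7 -41 -20 0 0 -2" --pt "-0.2 -7 -41 -20 0 0 -2" --pt "-0.2 -7 -41 -20 0 0 -2" --pt "-0.2 -6 -40 -20 0 0 -2" --pt "-0.2 -6 -40 -20 0 0 -1.5"

```text
time_s: 19.65
tcp_pos: [0.5299, -0.2267, 0.2406]
eef_rot: [-0.001, 0.999, -0.053, -0.001]
contact_force: [1.4, 0.4, 0.6]
width: 0.4
grasp_force: 0.0
```

Call:
arm_command --pt "-0.2 0 0 -45 0 0 0" --pt "-0.2 0 0 -45 0 0 0" --pt "-0.2 0 0 -30 0 0 0" --pt "-0.2 0 0 0 0 0 0"

```text
time_s: 20.05
tcp_pos: [0.5284, -0.2247, 0.1184]
eef_rot: [-0.001, 0.999, -0.052, -0.003]
contact_force: [-0.5, 0.9, 0.5]
width: 0.399
grasp_force: 0.0
```

```bash
python3 rack.py|grep -v hung; python3 br.py
```

```text
top hook0 [([0.52, 0.258, 0.201], 0.92, 136), ([0.566, 0.078, 0.196], 0.82, -107), ([0.492, 0.161, 0.202], 0.8, -169), ([0.706, 0.209, 0.203], 0.68, 14), ([0.628, 0.292, 0.203], 0.65, 75), ([0.675, 0.102, 0.202], 0.56, -46), ([0.49, 0.156, 0.199], 0.48, -166)]
(array([0.5976795 , 0.18310438]), np.float64(13.826867558537966), np.float64(0.004462295676166586)) front should be 13 mod 60
top front [([0.491, 0.156, 0.2], 0.86, -166)]
side hook0 [([0.493, 0.157, 0.2], 0.96, -167), ([0.706, 0.208, 0.202], 0.94, 14), ([0.521, 0.263, 0.196], 0.91, 134), ([0.631, 0.287, 0.199], 0.9, 73), ([0.565, 0.076, 0.2], 0.8, -107), ([0.675, 0.102, 0.201], 0.67, -46)]
(array([0.59858096, 0.18216744]), np.float64(13.268517685651517), np.float64(0.002184943103146403)) front should be 13 mod 60
side front []
top ring [([0.529, 0.258, 0.195], 0.38)]
side brush 0.69 572 c [ 0.507 -0.226] ang -7.0 z 0.036 y at x=.536: -0.2293
side ring [([0.529, 0.256, 0.192], 0.8), ([0.577, -0.232, 0.028], 0.67)]
```

Call:
arm_command --pt "-0.2 3 -1.5 -40 0 0 0" --pt "-0.2 0 0 -40 0 0 0" --pt "-0.2 0 0 -13 0 0 0" --pt "-0.2 0 0 0 0 0 0" --pt "-1 0 0 0 0 0 0" --pt "-1 0 0 0 0 0 0" --pt "-1 0 0 0 0 0 0" --pt "-1 0 0 0 0 0 0" --squeeze 30

```text
time_s: 21.55
tcp_pos: [0.5347, -0.2264, 0.0297]
eef_rot: [-0.0, 0.999, -0.052, 0.0]
contact_force: [-1.7, 0.4, 10.3]
width: 0.167
grasp_force: 30.0
```

Call:
arm_command --pt "-1 0 0 20 0 0 0" --pt "-1 0 0 45 0 0 0" --pt "-1 0 0 45 0 0 0" --pt "-1 0 0 45 0 0 0" --pt "-1 0 0 45 0 0 0" --pt "-1 0 0 45 0 0 0" --pt "-1 -9 38 8 0 0 2" --pt "-1 -9 38 0 0 0 2"

```text
time_s: 22.35
tcp_pos: [0.5161, -0.1512, 0.2833]
eef_rot: [-0.001, 1.0, -0.018, 0.001]
contact_force: [0.4, 0.5, 0.1]
width: 0.167
grasp_force: 30.0
```

Call:
arm_command --pt "-1 -9 38 0 0 0 2" --pt "-1 -9 38 0 0 0 2" --pt "-1 -9 38 0 0 0 2" --pt "-1 -9 38 0 0 0 2" --pt "-1 -9 38 0 0 0 2" --pt "-1 -9 38 0 0 0 2" --pt "-1 -9 38 0 0 0 2" --pt "-1 -8 31 0 0 0 1.5"

```text
time_s: 23.15
tcp_pos: [0.4477, 0.1337, 0.2826]
eef_rot: [-0.002, 0.994, 0.112, -0.001]
contact_force: [0.3, -0.4, -0.6]
width: 0.163
grasp_force: 30.0
```

Call:
arm_command --pt "-1 0 0 0 0 0 0" --pt "-1 0 0 0 0 0 0"

```text
time_s: 23.35
tcp_pos: [0.4485, 0.1315, 0.2823]
eef_rot: [-0.0, 0.994, 0.111, -0.001]
contact_force: [0.6, -0.4, -1.0]
width: 0.166
grasp_force: 30.0
```

```bash
python3 held.py
```

```text
23.35 [0.44853806 0.13146354 0.28228431] 0.16615132540249197
top []
top hooks [([0.673, 0.098, 0.201], 0.96), ([0.567, 0.081, 0.195], 0.96), ([0.708, 0.209, 0.2], 0.88), ([0.629, 0.291, 0.201], 0.62)]
side [([0.495, 0.14, 0.28], 0.87)]
side hooks [([0.493, 0.154, 0.199], 0.88), ([0.709, 0.21, 0.201], 0.82), ([0.674, 0.101, 0.2], 0.72), ([0.562, 0.074, 0.203], 0.65)]
```

Call:
arm_command --pt "-1 -2 15.5 0 0 0 0" --pt "-1 0 0 -15 0 0 0" --pt "-1 0 0 -15 0 0 0" --pt "-1 0 0 0 0 0 0"

```text
time_s: 24.05
tcp_pos: [0.4457, 0.1475, 0.251]
eef_rot: [0.001, 0.994, 0.111, -0.001]
contact_force: [0.2, -0.7, -0.4]
width: 0.168
grasp_force: 30.0
```

```bash
python3 held.py;  cd pics; python3 -c "
import cv2,glob
a=cv2.imread('side_24.png')[140:240,200:320]
cv2.imwrite('m24b.png',cv2.resize(a,None,fx=5,fy=5,interpolation=2))"
```

```text
24.05 [0.44572641 0.14745212 0.25097403] 0.1677448094925912
top []
top hooks [([0.624, 0.29, 0.206], 0.71), ([0.624, 0.279, 0.192], 0.69), ([0.674, 0.101, 0.202], 0.68), ([0.708, 0.21, 0.198], 0.65), ([0.567, 0.077, 0.2], 0.63)]
side [([0.491, 0.156, 0.252], 0.89)]
side hooks [([0.706, 0.208, 0.201], 0.97), ([0.566, 0.075, 0.201], 0.91), ([0.494, 0.156, 0.2], 0.68), ([0.676, 0.103, 0.201], 0.6)]
```

View pics/m24b.png

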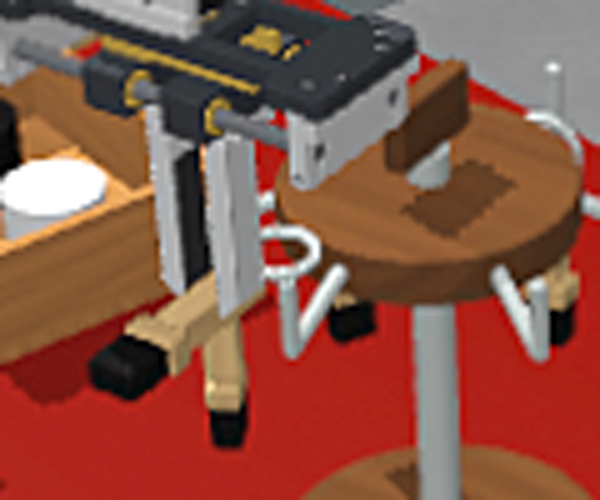

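Call:
arm_command --pt "-1 0 0 -10 0 0 0" --pt "-1 0 0 -10 0 0 0" --pt "-1 0 0 -12 0 0 0" --pt "-1 0 0 0 0 0 0"

```text
time_s: 24.75
tcp_pos: [0.4461, 0.1469, 0.2196]
eef_rot: [0.0, 0.994, 0.111, -0.001]
contact_force: [-0.2, -0.2, 0.7]
width: 0.165
grasp_force: 30.0
```

```bash
python3 held.py;  cd pics; python3 -c "
import cv2,glob
a=cv2.imread('side_25.png')[140:240,200:320]
cv2.imwrite('m25b.png',cv2.resize(a,None,fx=5,fy=5,interpolation=2))"
```

```text
24.75 [0.44610523 0.14692429 0.21957895] 0.16505803129686641
top [([0.674, 0.101, 0.204], 0.24)]
top hooks [([0.678, 0.103, 0.2], 0.92), ([0.568, 0.076, 0.196], 0.84), ([0.628, 0.291, 0.202], 0.75), ([0.707, 0.215, 0.201], 0.68)]
side [([0.49, 0.156, 0.222], 0.72)]
side hooks [([0.632, 0.283, 0.2], 0.96), ([0.563, 0.076, 0.2], 0.91), ([0.494, 0.156, 0.2], 0.88), ([0.676, 0.105, 0.2], 0.68), ([0.708, 0.21, 0.204], 0.68)]
```

View pics/m25b.png

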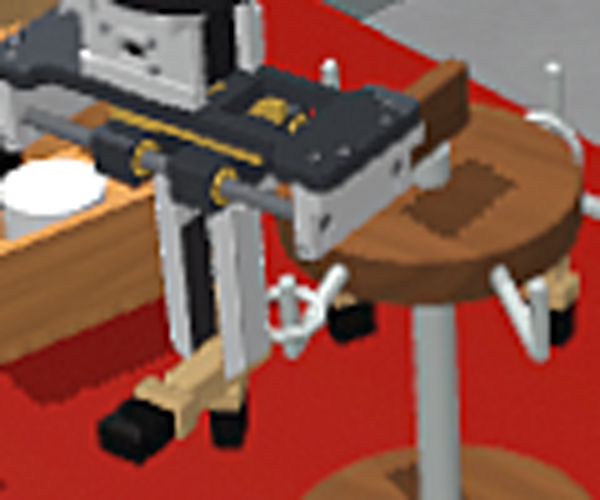

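Call:
arm_command --pt "-1 0 0 -2 0 0 0" --pt "-0.2 0 0 0 0 0 0" --pt "-0.2 0 0 0 0 0 0" --pt "-0.2 0 0 0 0 0 0" --pt "-0.2 0 0 0 0 0 0" --pt "-0.2 0 0 0 0 0 0" --pt "-0.2 0 0 35 0 0 0" --pt "-0.2 0 0 45 0 0 0"

```text
time_s: 25.85
tcp_pos: [0.446, 0.146, 0.298]
eef_rot: [0.002, 0.994, 0.11, -0.001]
contact_force: [-0.9, 2.0, 0.3]
width: 0.401
grasp_force: 0.0
```

Call:
arm_command --pt "-0.2 0 0 45 0 0 0" --pt "-0.2 15 -35 0 0 0 6.4" --pt "-0.2 15 -35 0 0 0 6.4" --pt "-0.2 15 -35 0 0 0 6.4" --pt "-0.2 15 -35 0 0 0 6.4" --pt "-0.2 15 -35 0 0 0 6.4" --pt "-0.2 15 -35 0 0 0 6.4" --pt "-0.2 15 -35 0 0 0 6.4"

```text
time_s: 26.65
tcp_pos: [0.5344, -0.0904, 0.3507]
eef_rot: [0.006, 0.877, 0.48, 0.006]
contact_force: [0.2, 0.6, -0.2]
width: 0.397
grasp_force: 0.0
```

Call:
arm_command --pt "-0.2 15 -35 0 0 0 6.4" --pt "-0.2 15 -35 -20 0 0 6.4" --pt "-0.2 15 -35 -20 0 0 6.4" --pt "-0.2 15 -35 -20 0 0 6.4" --pt "-0.2 15 -35 -20 0 0 6.4" --pt "-0.2 0 0 -40 0 0 0" --pt "-0.2 0 0 0 0 0 0"

```text
time_s: 27.35
tcp_pos: [0.4952, -0.2247, 0.2765]
eef_rot: [0.046, 0.713, 0.698, 0.036]
contact_force: [-0.0, 1.0, 0.3]
width: 0.401
grasp_force: 0.0
```

```bash
python3 - <<'E'
from h import *
s=sense(); print(s['time_s'],s['tcp_pos'],s['eef_rot'])
im=[]
for n in('top','side'):
    a,d=camera(n); W=cloud(n,d); im.append(a)
    for q in('brush0','hook0','bail_grip','bail_hinge'):
        print(n,q,[(np.round(x['point'],3).tolist(),round(x['score'],2)) for x in tip_of(n,q)])
    m=(abs(W[...,1]+.272)<.15)&(abs(W[...,0]-.627)<.03)&(W[...,2]>.07)&(W[...,2]<.1)
    w=W[m]; print(len(w),np.median(w,0) if len(w) else 0)
b=cv2.resize(im[1][130:330,180:560],None,fx=2,fy=2)
cv2.imwrite('pics/bail.png',b[...,::-1])
E
```

```text
27.35 [ 0.49522304 -0.22466186  0.2764956 ] [0.04597065 0.71345514 0.69824188 0.03642451]
top brush0 [([0.528, 0.255, 0.194], 0.67), ([0.503, 0.159, 0.188], 0.57), ([0.356, 0.4, -0.002], 0.48)]
top hook0 [([0.492, 0.158, 0.2], 0.85), ([0.567, 0.077, 0.2], 0.84), ([0.522, 0.258, 0.199], 0.8), ([0.706, 0.21, 0.202], 0.68), ([0.628, 0.291, 0.201], 0.65), ([0.672, 0.097, 0.2], 0.55)]
top bail_grip []
top bail_hinge [([0.527, -0.265, 0.034], 0.66)]
187 [ 0.63344931 -0.20710275  0.07848173]
side brush0 [([0.499, 0.155, 0.193], 0.83), ([0.531, 0.256, 0.192], 0.61), ([0.626, -0.274, 0.073], 0.51)]
side hook0 [([0.673, 0.104, 0.199], 0.92), ([0.494, 0.156, 0.201], 0.71), ([0.521, 0.265, 0.196], 0.7), ([0.706, 0.209, 0.201], 0.69), ([0.566, 0.077, 0.198], 0.59), ([0.629, 0.284, 0.2], 0.57)]
side bail_grip [([0.625, -0.276, 0.074], 0.58), ([0.605, 0.182, 0.266], 0.54), ([0.67, 0.107, 0.192], 0.39)]
side bail_hinge [([0.53, -0.27, 0.036], 0.57)]
692 [ 0.62497678 -0.28362405  0.07817049]
```

View pics/bail.png

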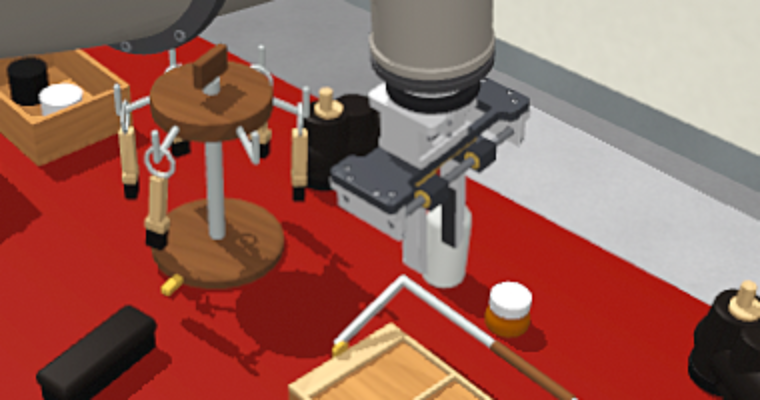

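```bash
python3 -c "
from h import *
s=sense();print(s['q'].round(3),s['tcp_pos'])
from scipy.spatial.transform import Rotation as R
q=s['eef_rot'];print(R.from_quat([*q[1:],q[0]]).as_matrix().round(3))"
```

```text
[-1.385 -0.495  1.374  1.937  0.536  1.224 -0.192] [ 0.49845221 -0.22444699  0.27974036]
[[ 0.021  0.992  0.12 ]
 [ 1.    -0.02  -0.015]
 [-0.013  0.121 -0.993]]
```

Call:
arm_command --pt "-0.2 8 30 5 0.2 1.7 -6" --pt "-0.2 8 30 5 0.2 1.7 -6" --pt "-0.2 8 30 5 0.2 1.7 -6" --pt "-0.2 8 30 5 0.2 1.7 -6" --pt "-0.2 8 20 5 0 0 -6" --pt "-0.2 0 0 0 0 0 -8" --pt "-0.2 0 0 0 0 0 -8" --pt "-0.2 0 0 0 0 0 -8"

```text
time_s: 28.65
tcp_pos: [0.5162, -0.0796, 0.315]
eef_rot: [0.014, 0.955, 0.297, -0.007]
contact_force: [0.1, -0.0, 0.9]
width: 0.4
grasp_force: 0.0
```

```bash
cat > st.py <<'E'
from h import *
from scipy.spatial.transform import Rotation as R
s=sense();q=s['eef_rot'];M=R.from_quat([*q[1:],q[0]]).as_matrix()
print(s['time_s'],s['q'].round(3),s['tcp_pos'].round(4),'closing',np.degrees(np.arctan2(M[1,1],M[0,1])).round(1),'z',M[:,2].round(3),'fix tilt',np.degrees(np.cross(M[:,2],[0,0,-1])).round(1))
E
python3 st.py
```

```text
28.65 [-1.729 -0.495  1.374  1.849  0.517  1.436 -1.433] [ 0.5162 -0.0796  0.315 ] closing -55.4 z [-0.004 -0.031 -0.999] fix tilt [ 1.8 -0.2  0. ]
```

Call:
arm_command --pt "-0.2 15 0 0 0.5 0 -7" --pt "-0.2 15 0 0 0.5 0 -7" --pt "-0.2 15 0 0 0.5 0 -7" --pt "-0.2 15 0 0 0 0 -7" --pt "-0.2 15 0 0 0 0 -7" --pt "-0.2 15 0 0 0 0 0" --pt "-0.2 15 0 0 0 0 0" --pt "-0.2 0 0 0 0 0 0"

```text
time_s: 29.45
tcp_pos: [0.5502, -0.0704, 0.3443]
eef_rot: [0.01, 1.0, 0.001, 0.028]
contact_force: [-0.5, -0.0, 0.3]
width: 0.397
grasp_force: 0.0
```

```bash
python3 st.py
```

```text
29.45 [-1.761 -0.495  1.374  1.782  0.53   1.436 -2.037] [ 0.5502 -0.0704  0.3443] closing -89.9 z [ 0.056 -0.02  -0.998] fix tilt [1.1 3.2 0. ]
```

Call:
arm_command --pt "-0.2 0 30 -10 0.4 1 0" --pt "-0.2 0 30 -10 0.4 1 0" --pt "-0.2 0 30 -10 0.4 1 0" --pt "-0.2 0 0 0 0 0 0"

```text
time_s: 29.85
tcp_pos: [0.5304, 0.0228, 0.3207]
eef_rot: [-0.0, 1.0, 0.003, 0.009]
contact_force: [-0.0, 0.0, -0.1]
width: 0.4
grasp_force: 0.0
```

```bash
python3 st.py; cat > fk.py <<'E'
import numpy as np
from scipy.spatial.transform import Rotation as R
from scipy.optimize import least_squares
D=[([-1.25847,.42670,.07387,1.60663,-.03407,1.11079,-.06714],[.30062,.60386,.20479],[-8.4e-5,.228907,.973448,-6.27e-4]),
([-.55788,.46878,.91218,1.99487,-.47251,.90318,-1.03846],[.5342,-.1435,.1174],[0,.999,-.038,-.003]),
([-1.065,.32317,.87825,1.57911,-.25174,1.36027,-.50606],[.59308,.18195,.34915],[5e-5,.818618,.574337,-9.8e-4]),
([-1.385,-.495,1.374,1.937,.536,1.224,-.192],[.49845,-.22445,.27974],[.046,.7135,.698,.0364]),
([-1.729,-.495,1.374,1.849,.517,1.436,-1.433],[.5162,-.0796,.315],[.014,.955,.297,-.007]),
([-1.761,-.495,1.374,1.782,.53,1.436,-2.037],[.5502,-.0704,.3443],[.01,1,.001,.028])]
def fk(q,p,sg):
    M=R.from_rotvec([0,0,p[0]+q[0]]); X=np.array([0,0,p[1]])
    def rz(a):return R.from_rotvec([0,0,a])
    def ry(a):return R.from_rotvec([0,a,0])
    M=M*ry(q[1])*rz(sg[0]*q[2]); X=X+M.apply([p[5],0,p[2]])
    M=M*ry(q[3]); X=X+M.apply([p[6],0,0])
    M=M*rz(sg[1]*q[4]); X=X+M.apply([0,0,p[3]])
    M=M*ry(q[5]); X=X+M.apply([p[8],0,0]); M=M*rz(sg[2]*q[6]+p[7]); X=X+M.apply([0,0,p[4]])
    return X,M
def res(p,sg):
    o=[]
    for q,x,e in D:
        X,M=fk(q,p,sg); T=R.from_quat([*e[1:],e[0]])
        o+=list((X-x)*5)+list((M.inv()*T).as_rotvec())
    return np.array(o)
if __name__=='__main__':
    import itertools
    b=None
    for sg in itertools.product((1,-1),repeat=3):
        for p7 in(0,np.pi/2,np.pi,-np.pi/2):
            r=least_squares(res,[2.37,.36,.42,.4,.25,0,0,p7,0],args=(sg,))
            if b is None or r.cost<b[0]: b=(r.cost,sg,r.x)
    print(b[0],b[1],b[2].round(4).tolist()); print(res(b[2],b[1]).reshape(-1,6).round(3))
E
python3 fk.py
```

```text
29.85 [-1.904 -0.494  1.372  1.836  0.5    1.414 -2.2  ] [0.5304 0.0228 0.3207] closing -89.7 z [ 0.019  0.001 -1.   ] fix tilt [-0.   1.1  0. ]
4.875461658875278 (-1, -1, -1) [2.3701, 0.9202, 0.4678, 0.8862, 0.2931, -0.4667, 0.6705, 1.3572, -0.2845]
[[-0.06  -0.694  0.229 -0.    -0.     0.067]
 [-1.057  0.698  0.193  0.004 -0.005  1.472]
 [ 0.122  0.11  -0.028  0.     0.     0.454]
 [ 0.213  1.416 -0.124 -0.006  0.048 -0.182]
 [ 0.06  -0.536 -0.221 -0.025  0.022 -0.873]
 [-0.004 -1.039 -0.049  0.06   0.029 -0.937]]
```

```bash
sed -i 's/p\[0\]+q\[0\]/p[0]-q[0]/; s/\[2.37,.36/[0,.36/' fk.py; python3 fk.py
```

```text
0.02403654742072027 (-1, -1, -1) [-0.0809, 0.4596, 0.5136, 0.488, 0.5397, -0.0287, -0.0283, 1.4908, -0.0532]
[[-0.01   0.08   0.013 -0.    -0.    -0.001]
 [ 0.028 -0.066 -0.068 -0.    -0.006  0.003]
 [ 0.011 -0.001 -0.062 -0.    -0.    -0.001]
 [ 0.029  0.039  0.062  0.003  0.011  0.001]
 [-0.117  0.006  0.019 -0.001  0.002 -0.   ]
 [-0.073 -0.018  0.036  0.004  0.002 -0.002]]
```

```bash
cat > sim.py <<'E'
from fk import *
P=np.array([-0.0809,0.4596,0.5136,0.488,0.5397,-0.0287,-0.0283,1.4908,-0.0532]); SG=(-1,-1,-1)
LO=np.array([-2.85,-.5,-1.23,.21,-1.02,.16,-2.73]);HI=np.array([2.85,2.14,1.37,2.46,4.16,2.05,2.73])
def jac(q):
    X,M=fk(q,P,SG); J=np.zeros((6,7))
    for i in range(7):
        d=np.array(q,float); d[i]+=1e-5; X2,M2=fk(d,P,SG)
        J[:3,i]=(X2-X)/1e-5; J[3:,i]=(M2*M.inv()).as_rotvec()/1e-5
    return J
def run(q,rows,sub=5,lam=.03):
    q=np.array(q,float); X,M=fk(q,P,SG)
    for r in rows:
        for k in range(sub):
            X=X+np.array(r[:3])/1000/sub; M=R.from_rotvec(np.radians(r[3:])/sub)*M
            for it in range(3):
                x,m=fk(q,P,SG); e=np.r_[X-x,(M*m.inv()).as_rotvec()]
                J=jac(q); q=np.clip(q+J.T@np.linalg.solve(J@J.T+lam**2*np.eye(6),e),LO+.005,HI+.004)
        x,m=fk(q,P,SG); X,M=x,m
    return q
if __name__=='__main__':
    q0=D[0][0]
    rows=[[0,0,48,0,0,0]]*3+[[25,-35,0,0,0,2.9]]*11+[[21,-35,0,0,0,2.4]]
    q=run(q0,rows); print('above knob',q.round(2))
    rows=[[-1.5,4,-40,0,0,0],[0,-6,-59,0,0,0]]+[[0,0,0,0,0,-7.2]]*16
    q=run(q,rows); print('turned',q.round(2))
    rows=[[0,0,45,0,0,0]]*2+[[-8,-41,0,0,0,-7]]*4+[[-8,-41,-25,0,0,-7]]*4+[[0,0,-40,0,0,-7]]*3
    q=run(q,rows); print('brush1',q.round(2),'obs',np.round(D[1][0],2))
E
python3 sim.py
```

```text
above knob [-0.64  0.24  0.28  1.55 -0.07  1.36  1.36]
turned [-0.88  0.32  0.6   1.7  -0.2   1.18 -0.54]
brush1 [-0.61  0.39  0.9   2.02 -0.39  0.91 -1.15] obs [-0.56  0.47  0.91  1.99 -0.47  0.9  -1.04]
```

```bash
cat > search.py <<'E'
from sim import *
import sys
rng=np.random.default_rng(0)
q0=np.array([-1.904,-.494,1.372,1.836,.5,1.414,-2.2])
print(fk(q0,P,SG)[0])
A=lambda q:(lambda X,M:(X,M.as_matrix()))(*fk(q,P,SG))
beam=[(q0,[])]
moves=[]
for v in [(40,0,0),(-40,0,0),(0,40,0),(0,-40,0),(0,0,40),(0,0,-40),(0,0,0)]:
    for w in (-8,0,8):
        if any(v) or w: moves.append([*v,0,0,w])
for lev in range(8):
    c=[]
    for q,s in beam:
        for m in moves:
            q2=run(q,[m]*4,sub=1); X,M=A(q2)
            if not(.38<X[0]<.75 and -.25<X[1]<.5 and .31<X[2]<.55) or M[2,2]>-.99: continue
            c.append((q2,s+[m]))
    c.sort(key=lambda t:abs(t[0][2])+.5*max(0,-t[0][1])+.2*max(0,abs(t[0][6])-2)); 
    beam=[];seen=[]
    for t in c:
        if all(np.abs(t[0]-b[0]).max()>.08 for b in beam): beam.append(t)
        if len(beam)>=12: break
    q,s=beam[0]; X,M=A(q); print(lev,q.round(2),X.round(2),np.degrees(np.arctan2(M[1,1],M[0,1])).round(),s,flush=True)
E
time python3 search.py
```

```text
[0.51194902 0.02345749 0.32658057]
0 [-1.96 -0.5   1.22  1.53  0.51  1.76 -1.68] [0.51 0.02 0.49] -58.0 [[0, 0, 40, 0, 0, 8]]
1 [-1.63 -0.29  0.86  1.9   0.3   1.37 -2.72] [0.43 0.18 0.37] -109.0 [[0, 40, 0, 0, 0, -8], [0, -40, 0, 0, 0, -8]]
2 [-1.07  0.61  0.89  1.14 -0.6   1.58 -0.7 ] [0.65 0.44 0.39] -23.0 [[0, 40, 0, 0, 0, -8], [40, 0, 0, 0, 0, 8], [40, 0, 0, 0, 0, 8]]
3 [-0.75  0.72  0.71  0.5  -0.63  2.05 -0.32] [0.65 0.44 0.55] 9.0 [[0, 40, 0, 0, 0, -8], [40, 0, 0, 0, 0, 8], [40, 0, 0, 0, 0, 8], [0, 0, 40, 0, 0, 8]]
4 [-0.62  0.87  0.54  0.22 -0.6   2.05  0.11] [0.72 0.47 0.53] 38.0 [[0, 40, 0, 0, 0, -8], [40, 0, 0, 0, 0, 8], [40, 0, 0, 0, 0, 8], [0, 0, 0, 0, 0, 8], [0, 0, 40, 0, 0, 8]]
5 [-0.62  0.95  0.44  0.22 -0.48  2.05  0.62] [0.73 0.46 0.47] 67.0 [[0, 40, 0, 0, 0, -8], [40, 0, 0, 0, 0, 8], [40, 0, 0, 0, 0, 8], [0, -40, 0, 0, 0, 8], [0, 40, 0, 0, 0, 8], [0, 0, 40, 0, 0, 8]]
6 [-0.6   0.94  0.37  0.22 -0.4   2.05  0.61] [0.73 0.44 0.47] 66.0 [[0, 40, 0, 0, 0, -8], [40, 0, 0, 0, 0, 0], [40, 0, 0, 0, 0, 8], [0, 0, 0, 0, 0, 8], [0, 0, 0, 0, 0, 8], [0, 0, 0, 0, 0, 8], [0, 0, 40, 0, 0, 8]]
7 [-0.65  0.95  0.3   0.22 -0.26  2.05  1.16] [0.73 0.44 0.46] 99.0 [[0, 40, 0, 0, 0, -8], [40, 0, 0, 0, 0, 0], [40, 0, 0, 0, 0, 8], [0, 0, 0, 0, 0, 8], [0, 0, 0, 0, 0, 8], [0, 0, 0, 0, 0, 8], [0, 0, 0, 0, 0, 8], [0, 0, 40, 0, 0, 8]]
real	0m13.268s
user	0m13.804s
sys	0m0.044s
```

```bash
cat > plan.py <<'E'
from sim import *
q=np.array([-1.904,-.494,1.372,1.836,.5,1.414,-2.2])
def show(t,q):
    X,M=fk(q,P,SG); M=M.as_matrix(); print(t,q.round(2),X.round(3),'closing',np.degrees(np.arctan2(M[1,1],M[0,1])).round(),'zz',M[2,2].round(3))
def seq(q,name,rows):
    q=run(q,rows,sub=2); show(name,q); return q
q=seq(q,'a +y',[[0,40,12,0,0,-4]]*4)
q=seq(q,'b +y',[[8,30,0,0,0,4]]*5)
q=seq(q,'c +x',[[30,0,0,0,0,8]]*6)
q=seq(q,'d yaw',[[0,0,0,0,0,8]]*8)
q1=seq(q,'e yaw',[[0,0,0,0,0,8]]*4)
for nm,qq,w in(('closing~90',q1,0),('closing~0',q,-4)):
    X,M=fk(qq,P,SG); M=M.as_matrix(); c=np.degrees(np.arctan2(M[1,1],M[0,1]))
    tgt,cl=((.627,-.272),0) if w else ((.621,-.077),90)
    n=16; r=[[(tgt[0]-X[0])*1e3/n,(tgt[1]-X[1])*1e3/n,0,0,0,(cl-c)/n]]*n
    q2=seq(qq,nm+' above',r)
    X=fk(q2,P,SG)[0]; q2=seq(q2,'down',[[0,0,(.06-X[2])*1000/8,0,0,0]]*8)
    th=np.linspace(2.74,0,21); rr=.108 if w else .1
    q2=seq(q2,'arc',[[-rr*1e3*(np.cos(b)-np.cos(a)),0,rr*1e3*(np.sin(b)-np.sin(a)),0,0,0] for a,b in zip(th,th[1:])])
E
python3 plan.py
```

```text
a +y [-2.31 -0.33  1.37  1.69  0.36  1.44 -2.62] [0.476 0.277 0.412] closing -95.0 zz -0.996
b +y [-2.84 -0.5   1.37  1.45  0.6   1.54 -2.53] [0.455 0.492 0.519] closing -65.0 zz -0.968
c +x [-2.84 -0.5   1.37  1.08  0.64  1.64 -1.44] [0.578 0.482 0.711] closing -17.0 zz -0.896
d yaw [-2.84 -0.5   1.37  0.55  0.58  2.02 -0.3 ] [0.588 0.32  0.869] closing 32.0 zz -0.862
e yaw [-2.84 -0.5   1.37  0.22  1.07  2.05  0.47] [0.763 0.044 0.933] closing 53.0 zz -0.812
closing~90 above [-2.83 -0.5   1.37  0.22  0.86  2.05  1.31] [0.722 0.124 0.952] closing 111.0 zz -0.778
down [-2.66 -0.06  1.37  2.46  0.34  0.16  1.45] [0.218 0.575 0.174] closing 172.0 zz -0.862
arc [-2.34  0.03  0.6   2.46  0.98  0.26  0.38] [0.025 0.592 0.148] closing 172.0 zz -0.852
closing~0 above [-2.41 -0.5   1.37  0.22  0.85  2.05  0.08] [ 0.711 -0.173  0.953] closing 7.0 zz -0.776
down [-2.26 -0.07  1.37  2.46  0.36  0.16  0.21] [0.422 0.449 0.176] closing 85.0 zz -0.86
arc [-1.79 -0.24  0.39  2.46  1.    0.41 -0.86] [0.262 0.56  0.269] closing 85.0 zz -0.767
```

Call:
arm_command --pt "-0.2 0 40 3 0 0 -8" --pt "-0.2 0 40 3 0 0 -8" --pt "-0.2 0 40 3 0 0 -8" --pt "-0.2 0 40 3 0 0 -8"

```text
time_s: 30.25
tcp_pos: [0.4994, 0.1515, 0.346]
eef_rot: [-0.009, 0.971, -0.24, 0.021]
contact_force: [-0.8, 0.2, 1.7]
width: 0.399
grasp_force: 0.0
```

```bash
python3 st.py; python3 - <<'E'
from h import sense
from sim import *
q0=sense()['q']
def t(n,rows):
    q=run(q0,rows,sub=2); X,M=fk(q,P,SG); print(n,q.round(2),X.round(3),M.as_matrix()[2,2].round(3)); return q
for x in(20,40):
  for y in (-20,0,20):
    for z in (-20,0,20):
      for w in (0,8): t((x,y,z,w),[[x,y,z,0,0,w]]*4)
E
```

```text
30.25 [-1.978 -0.263  1.373  1.833  0.285  1.329 -2.726] [0.4994 0.1515 0.346 ] closing -117.8 z [ 0.044  0.008 -0.999] fix tilt [-0.5  2.5  0. ]
(20, -20, -20, 0) [-2.17 -0.38  1.37  1.89  0.43  1.2  -2.64] [0.515 0.243 0.326] -0.988
(20, -20, -20, 8) [-2.18 -0.5   1.37  1.85  0.56  1.28 -2.19] [0.546 0.192 0.331] -0.989
(20, -20, 0, 0) [-2.13 -0.38  1.37  1.74  0.4   1.36 -2.63] [0.535 0.196 0.388] -0.993
(20, -20, 0, 8) [-2.16 -0.5   1.37  1.71  0.52  1.44 -2.17] [0.556 0.152 0.387] -0.994
(20, -20, 20, 0) [-2.14 -0.37  1.37  1.59  0.39  1.52 -2.62] [0.543 0.173 0.46 ] -0.994
(20, -20, 20, 8) [-2.18 -0.5   1.37  1.56  0.5   1.59 -2.17] [0.561 0.124 0.452] -0.996
(20, 0, -20, 0) [-2.3  -0.08  1.37  1.89  0.09  1.11 -2.45] [0.407 0.408 0.328] -0.987
(20, 0, -20, 8) [-2.39 -0.5   1.37  1.83  0.55  1.27 -2.3 ] [0.506 0.317 0.347] -0.984
(20, 0, 0, 0) [-2.33 -0.24  1.37  1.73  0.27  1.31 -2.62] [0.457 0.359 0.405] -0.989
(20, 0, 0, 8) [-2.37 -0.5   1.37  1.69  0.52  1.43 -2.29] [0.527 0.272 0.402] -0.991
(20, 0, 20, 0) [-2.35 -0.27  1.37  1.57  0.3   1.49 -2.66] [0.476 0.332 0.479] -0.
[... 1475 characters left out ...]
-0.973
(40, 0, 20, 0) [-2.64 -0.37  1.37  1.47  0.42  1.52 -2.65] [0.451 0.438 0.527] -0.976
(40, 0, 20, 8) [-2.61 -0.5   1.37  1.4   0.59  1.62 -2.24] [0.552 0.341 0.535] -0.978
(40, 20, -20, 0) [-1.6   0.45  1.16  1.67 -0.47  1.2  -2.01] [0.541 0.408 0.295] -0.994
(40, 20, -20, 8) [-2.79 -0.5   1.37  1.67  0.59  1.29 -2.3 ] [0.425 0.532 0.437] -0.954
(40, 20, 0, 0) [-1.78  0.38  1.21  1.55 -0.39  1.34 -2.05] [0.479 0.474 0.383] -0.992
(40, 20, 0, 8) [-2.79 -0.5   1.37  1.52  0.59  1.46 -2.31] [0.463 0.493 0.495] -0.963
(40, 20, 20, 0) [-1.81  0.34  1.25  1.4  -0.37  1.5  -2.08] [0.465 0.483 0.473] -0.991
(40, 20, 20, 8) [-2.84 -0.5   1.37  1.35  0.6   1.63 -2.32] [0.484 0.463 0.562] -0.968
```

Call:
arm_command --pt "-0.2 32 30 5 0 0.5 0" --pt "-0.2 32 30 5 0 0.5 0" --pt "-0.2 32 30 5 0 0.5 0" --pt "-0.2 32 25 5 0 0.5 0"

```text
time_s: 30.65
tcp_pos: [0.5185, 0.2122, 0.3956]
eef_rot: [-0.042, 0.97, -0.235, 0.048]
contact_force: [0.0, 0.1, 1.1]
width: 0.402
grasp_force: 0.0
```

```bash
python3 st.py; cat > s2.py <<'E'
from h import sense
from sim import *
q0=sense()['q']
A=lambda q:(lambda X,M:(X,M.as_matrix()))(*fk(q,P,SG))
moves=[[*v,0,0,w] for v in [(30,0,0),(-30,0,0),(0,30,0),(0,-30,0),(0,0,20),(0,0,0),(25,25,0),(25,-25,0)] for w in(-7,0,7) if any(v) or w]
beam=[(q0,[])]
for lev in range(7):
    c=[]
    for q,s in beam:
        for m in moves:
            q2=run(q,[m]*4,sub=1); X,M=A(q2)
            if not(.38<X[0]<.75 and -.25<X[1]<.45 and .31<X[2]<.5) or M[2,2]>-.992 or q2[3]<.4: continue
            c.append((q2,s+[m]))
    c.sort(key=lambda t:abs(t[0][2])+.5*max(0,-t[0][1])+.3*max(0,abs(t[0][6])-1.8)); beam=[]
    for t in c:
        if all(np.abs(t[0]-b[0]).max()>.1 for b in beam): beam.append(t)
        if len(beam)>=10: break
    q,s=beam[0]; X,M=A(q); print(lev,q.round(2),X.round(2),np.degrees(np.arctan2(M[1,1],M[0,1])).round(),[[m[0],m[1],m[2],m[5]] for m in s],flush=True)
E
python3 s2.py
```

```text
30.65 [-2.024 -0.205  1.374  1.739  0.229  1.319 -2.73 ] [0.5185 0.2122 0.3956] closing -117.0 z [ 0.114  0.059 -0.992] fix tilt [-3.4  6.5  0. ]
0 [-1.41 -0.27  0.6   1.89  0.25  1.39 -2.72] [0.41 0.21 0.4 ] -107.0 [[-30, 0, 0, -7]]
1 [-1.34  0.    0.45  1.71  0.12  1.41 -2.72] [0.41 0.33 0.4 ] -104.0 [[-30, 0, 0, -7], [0, 30, 0, -7]]
2 [-1.24  0.24  0.46  1.49 -0.02  1.35 -2.11] [0.51 0.43 0.4 ] -76.0 [[-30, 0, 0, -7], [0, 30, 0, -7], [25, 25, 0, 7]]
3 [-1.07  0.    0.18  1.71  0.12  1.41 -2.4 ] [0.41 0.33 0.4 ] -86.0 [[-30, 0, 0, -7], [0, -30, 0, -7], [0, 30, 0, -7], [0, 30, 0, 7]]
4 [-1.    0.22  0.18  1.49  0.06  1.35 -1.84] [0.51 0.43 0.4 ] -58.0 [[-30, 0, 0, -7], [0, -30, 0, -7], [0, 30, 0, -7], [25, 25, 0, 7], [0, 30, 0, 7]]
5 [-1.06  0.07  0.05  1.65  0.11  1.36 -1.89] [0.39 0.43 0.4 ] -50.0 [[-30, 0, 0, -7], [0, -30, 0, -7], [0, 30, 0, -7], [0, 30, 0, 0], [25, 25, 0, 7], [-30, 0, 0, 7]]
6 [-0.98  0.02  0.    1.7   0.06  1.31 -1.36] [0.39 0.43 0.4 ] -22.0 [[-30, 0, 0, -7], [0, -30, 0, -7], [0, 30, 0, -7], [0, 30, 0, 0], [25, 25, 0, 7], [0, 0, 0, 7], [-30, 0, 0, 7]]
```

Call:
arm_command --pt "-0.2 -30 0 0 0 0 -5" --pt "-0.2 -30 0 0 0 0 -5" --pt "-0.2 -30 0 0 0 0 -5" --pt "-0.2 -30 0 0 0 0 -5"

```text
time_s: 31.05
tcp_pos: [0.5003, 0.2051, 0.4246]
eef_rot: [-0.056, 0.962, -0.259, 0.07]
contact_force: [0.5, -0.7, -0.6]
width: 0.397
grasp_force: 0.0
```

```bash
python3 st.py; python3 s2.py
```

```text
31.05 [-1.49  -0.141  0.878  1.753  0.147  1.304 -2.73 ] [0.5003 0.2051 0.4246] closing -119.7 z [ 0.163  0.072 -0.984] fix tilt [-4.1  9.3  0. ]Traceback (most recent call last):
  File "s2.py", line 18, in <module>
    q,s=beam[0]; X,M=A(q); print(lev,q.round(2),X.round(2),np.degrees(np.arctan2(M[1,1],M[0,1])).round(),[[m[0],m[1],m[2],m[5]] for m in s],flush=True)
        ~~~~^^^
IndexError: list index out of range
```

Call:
arm_command --pt "-0.2 -25 5 0 -1 2.4 -4" --pt "-0.2 -25 5 0 -1 2.4 -4" --pt "-0.2 -20 5 0 -1 2.4 -4" --pt "-0.2 0 5 0 -1 2.4 -4"

```text
time_s: 31.45
tcp_pos: [0.4909, 0.2017, 0.4442]
eef_rot: [-0.049, 0.956, -0.276, 0.083]
contact_force: [0.7, -0.1, 1.0]
width: 0.402
grasp_force: 0.0
```

```bash
python3 st.py; sed -i 's/-.992 or/-.97 or/' s2.py; python3 s2.py
```

```text
31.45 [-0.96  -0.095  0.375  1.724  0.1    1.323 -2.73 ] [0.4909 0.2017 0.4442] closing -121.6 z [ 0.187  0.049 -0.981] fix tilt [-2.8 10.7  0. ]
0 [-0.83 -0.23  0.04  1.82  0.17  1.45 -2.72] [0.4  0.23 0.45] -110.0 [[-30, 0, 0, -7]]
1 [-0.86 -0.01  0.12  1.66  0.09  1.33 -2.18] [0.5  0.33 0.45] -82.0 [[-30, 0, 0, -7], [25, 25, 0, 7]]
2 [-0.89  0.11  0.07  1.54  0.01  1.3  -1.75] [0.5  0.45 0.45] -54.0 [[-30, 0, 0, -7], [25, 25, 0, 7], [0, 30, 0, 7]]
3 [-0.41  0.28  0.01  1.34  0.03  1.33 -1.31] [0.72 0.23 0.45] -52.0 [[-30, 0, 0, -7], [25, 25, 0, -7], [30, 0, 0, 7], [25, -25, 0, 7]]
4 [-0.44  0.42  0.    1.15 -0.14  1.43 -0.88] [0.72 0.35 0.45] -26.0 [[-30, 0, 0, -7], [0, 30, 0, 7], [25, 25, 0, 0], [30, 0, 0, 7], [25, -25, 0, 7]]
5 [-0.59  0.4   0.    1.17 -0.18  1.49 -0.54] [0.62 0.45 0.45] 2.0 [[0, 30, 0, -7], [25, 25, 0, 7], [30, 0, 0, 7], [-30, 0, 0, 7], [-30, 0, 0, 0], [30, 0, 0, 7]]
6 [-0.23  0.22  0.    1.41 -0.01  1.32 -1.13] [0.72 0.11 0.45] -52.0 [[-30, 0, 0, -7], [25, 25, 0, -7], [30, 0, 0, 7], [25, -25, 0, 7], [0, -30, 0, 7], [-30, 0, 0, 0], [30, 0, 0, -7]]
```

```bash
cat > p3.py <<'E'
from h import sense
from sim import *
q0=sense()['q']
def show(t,q):
    X,M=fk(q,P,SG); M=M.as_matrix(); print(t,q.round(2),X.round(3),'closing',np.degrees(np.arctan2(M[1,1],M[0,1])).round(),'z',M[:,2].round(3))
def seq(q,name,rows):
    q=run(q,rows,sub=2); show(name,q); return q
for order in (0,1):
    q=seq(q0,'yaw+tilt',[[0,0,-6,-.4,1.35,7.5]]*8)
    if order: q=seq(q,'yaw',[[0,0,-6,0,0,7.6]]*8)
    X=fk(q,P,SG)[0]; n=16; w=0 if order else 61/n
    q=seq(q,'move',[[(627-X[0]*1e3)/n,(-272-X[1]*1e3)/n,-8,0,0,w]]*n)
    X=fk(q,P,SG)[0]; q=seq(q,'down',[[0,0,(.067-X[2])*1e3/6,0,0,0]]*6)
    th=np.linspace(2.74,0,21)
    q=seq(q,'arc',[[-108*(np.cos(b)-np.cos(a)),0,108*(np.sin(b)-np.sin(a)),0,0,0] for a,b in zip(th,th[1:])])
E
python3 p3.py
```

```text
yaw+tilt [-0.85  0.17  0.48  1.55 -0.14  1.49 -1.45] [0.52  0.229 0.397] closing -63.0 z [-0.062  0.046 -0.997]
move [-0.09  0.48  0.54  1.46 -0.18  1.31  0.43] [ 0.627 -0.272  0.269] closing -2.0 z [-0.071 -0.032 -0.997]
down [-0.06  0.65  0.48  1.66 -0.28  0.96  0.48] [ 0.627 -0.272  0.067] closing -2.0 z [-0.071 -0.032 -0.997]
arc [-0.04  0.43  0.53  2.14 -0.24  0.68  0.62] [ 0.42  -0.272  0.025] closing -2.0 z [-0.071 -0.032 -0.997]
yaw+tilt [-0.85  0.17  0.48  1.55 -0.14  1.49 -1.45] [0.52  0.229 0.397] closing -63.0 z [-0.062  0.046 -0.997]
yaw [-0.79  0.21  0.35  1.59 -0.07  1.43 -0.46] [0.52  0.229 0.349] closing -2.0 z [-0.071 -0.032 -0.997]
move [-0.1   0.51  0.55  1.53 -0.21  1.23  0.45] [ 0.627 -0.272  0.221] closing -2.0 z [-0.071 -0.032 -0.997]
down [-0.07  0.66  0.5   1.66 -0.29  0.96  0.49] [ 0.627 -0.272  0.067] closing -2.0 z [-0.071 -0.032 -0.997]
arc [-0.06  0.44  0.55  2.14 -0.26  0.68  0.63] [ 0.42  -0.272  0.025] closing -2.0 z [-0.071 -0.032 -0.997]
```

Feasible and comfortable. Fix the tilt and turn, at height.

Call:
arm_command --pt "-0.2 0 0 0 -0.4 1.35 7.5" --pt "-0.2 0 0 0 -0.4 1.35 7.5" --pt "-0.2 0 0 0 -0.4 1.35 7.5" --pt "-0.2 0 0 0 -0.4 1.35 7.5" --pt "-0.2 0 0 0 -0.4 1.35 7.5" --pt "-0.2 0 0 0 -0.4 1.35 7.5" --pt "-0.2 0 0 0 -0.4 1.35 7.5" --pt "-0.2 0 0 0 -0.4 1.35 7.5"

```text
time_s: 32.25
tcp_pos: [0.4911, 0.2017, 0.4439]
eef_rot: [-0.033, 0.97, 0.241, -0.031]
contact_force: [-0.4, 0.2, -0.2]
width: 0.398
grasp_force: 0.0
```

```bash
python3 st.py
```

```text
32.25 [-0.917  0.088  0.508  1.555 -0.117  1.56  -1.49 ] [0.4911 0.2017 0.4439] closing -62.2 z [-0.075  0.049 -0.996] fix tilt [-2.8 -4.3 -0. ]
```

Call:
arm_command --pt "-0.2 10.5 -36.5 -15 -0.4 -0.6 4.8" --pt "-0.2 10.5 -36.5 -15 -0.4 -0.6 4.8" --pt "-0.2 10.5 -36.5 -15 -0.4 -0.6 4.8" --pt "-0.2 10.5 -36.5 -15 -0.4 -0.6 4.8" --pt "-0.2 10.5 -36.5 -15 -0.4 -0.6 4.8" --pt "-0.2 10.5 -36.5 -15 -0.4 -0.6 4.8" --pt "-0.2 10.5 -36.5 -15 -0.4 -0.6 4.8" --pt "-0.2 10.5 -36.5 -15 0 0 4.8"

```text
time_s: 33.05
tcp_pos: [0.5755, -0.0913, 0.3234]
eef_rot: [0.012, 0.838, 0.546, -0.008]
contact_force: [1.1, -0.3, 0.2]
width: 0.401
grasp_force: 0.0
```

Call:
arm_command --pt "-0.2 10.5 -36.5 -15 0 0 4.8" --pt "-0.2 10.5 -36.5 -15 0 0 4.8" --pt "-0.2 10.5 -36.5 -15 0 0 4.8" --pt "-0.2 10.5 -36.5 -15 0 0 4.8" --pt "-0.2 10.5 -36.5 -10 0 0 4.8" --pt "-0.2 0 0 0 0 0 0"

```text
time_s: 33.65
tcp_pos: [0.6267, -0.278, 0.2522]
eef_rot: [0.014, 0.708, 0.706, -0.008]
contact_force: [-1.1, -0.3, -0.3]
width: 0.401
grasp_force: 0.0
```

```bash
python3 st.py; python3 - <<'E'
from h import *
for n in('top','side'):
    a,d=camera(n)
    for q in('brush0','bail_grip','bail_hinge'):
        print(n,q,[(np.round(x['point'],3).tolist(),round(x['score'],2)) for x in tip_of(n,q)])
E
```

```text
33.65 [-0.117  0.448  0.603  1.569 -0.241  1.186  0.522] [ 0.6267 -0.278   0.2522] closing -0.2 z [ 0.008 -0.031 -0.999] fix tilt [1.8 0.4 0. ]
top brush0 [([0.351, 0.111, -0.001], 0.57), ([0.501, 0.16, 0.19], 0.56), ([0.529, 0.259, 0.196], 0.51)]
top bail_grip []
top bail_hinge [([0.702, 0.206, 0.194], 0.59), ([0.742, -0.171, 0.003], 0.28)]
side brush0 [([0.502, 0.156, 0.192], 0.61)]
side bail_grip [([0.566, 0.076, 0.199], 0.74), ([0.625, -0.274, 0.074], 0.71)]
side bail_hinge [([0.532, -0.264, 0.038], 0.83)]
```

Call:
arm_command --pt "-0.2 0 0 -45 0.9 0.2 0" --pt "-0.2 0 0 -45 0.9 0.2 0" --pt "-0.2 0 0 -45 0 0 0" --pt "-0.2 0 0 -40 0 0 0" --pt "-0.2 0 0 -15 0 0 0" --pt "-0.2 0 0 0 0 0 0"

```text
time_s: 34.65
tcp_pos: [0.6267, -0.2717, 0.0607]
eef_rot: [-0.002, 0.708, 0.707, 0.001]
contact_force: [-0.0, -0.5, 0.8]
width: 0.4
grasp_force: 0.0
```

Call:
arm_command --pt "-1 0 0 0 0 0 0" --pt "-1 0 0 0 0 0 0" --pt "-1 0 0 0 0 0 0" --pt "-1 0 0 0 0 0 0" --squeeze 20

```text
time_s: 35.05
tcp_pos: [0.629, -0.2728, 0.0637]
eef_rot: [0.001, 0.708, 0.706, 0.002]
contact_force: [5.0, -0.7, 2.4]
width: 0.137
grasp_force: 19.9
```

Call:
arm_command --pt "-1 -10.2 0 19 0 0 0" --pt "-1 -13.7 0 16.6 0 0 0" --pt "-1 -16.8 0 13.6 0 0 0" --pt "-1 -19.1 0 9.9 0 0 0" --pt "-1 0 0 0 0 0 0"

```text
time_s: 35.55
tcp_pos: [0.5691, -0.2725, 0.125]
eef_rot: [0.001, 0.708, 0.706, 0.004]
contact_force: [5.1, 2.3, 16.0]
width: 0.133
grasp_force: 20.3
```

Call:
arm_command --pt "-1 -20.8 0 6 0 0 0" --pt "-1 -21.4 0 1.7 0 0 0" --pt "-1 -21.5 0 -2.6 0 0 0" --pt "-1 -20.4 0 -6.8 0 0 0" --pt "-1 -18.7 0 -10.8 0 0 0" --pt "-1 -16.2 0 -14.2 0 0 0" --pt "-1 0 0 0 0 0 0"

```text
time_s: 36.25
tcp_pos: [0.4469, -0.2705, 0.0935]
eef_rot: [-0.002, 0.708, 0.706, 0.002]
contact_force: [-1.0, 7.4, -2.6]
width: 0.136
grasp_force: 20.3
```

Call:
arm_command --pt "-1 -13.1 0 -17.1 0 0 0" --pt "-1 -9.4 0 -19.5 0 0 0" --pt "-1 -5.3 0 -20.9 0 0 0" --pt "-1 -1.2 0 -14 0 0 0" --pt "-1 0 0 0 0 0 0"

```text
time_s: 36.75
tcp_pos: [0.4198, -0.2724, 0.0223]
eef_rot: [-0.001, 0.708, 0.706, 0.001]
contact_force: [3.4, 2.5, -5.0]
width: 0.135
grasp_force: 20.4
```

Call:
arm_command --pt "-1 0 0 -3 0 0 0" --pt "-1 0 0 -2 0 0 0" --pt "-1 0 0 0 0 0 0"

```text
time_s: 37.05
tcp_pos: [0.4198, -0.273, 0.0188]
eef_rot: [-0.001, 0.708, 0.706, 0.002]
contact_force: [-1.3, 1.5, 5.9]
width: 0.131
grasp_force: 20.0
```

```bash
python3 - <<'E'
from h import *
for n in('top','side'):
    a,d=camera(n); cv2.imwrite(f'pics/b_{n}.png',cv2.resize(a[(170 if n=='top' else 260):(320 if n=='top' else 450),300:540],None,fx=2.5,fy=2.5)[...,::-1])
    for q in('bail_grip',):
        print(n,q,[(np.round(x['point'],3).tolist(),round(x['score'],2)) for x in tip_of(n,q)])
E
```

```text
top bail_grip [([0.421, -0.252, 0.034], 0.6), ([0.529, -0.266, 0.033], 0.39)]
side bail_grip [([0.417, -0.254, 0.032], 0.77), ([0.629, 0.285, 0.198], 0.37)]
```

View pics/b_side.png

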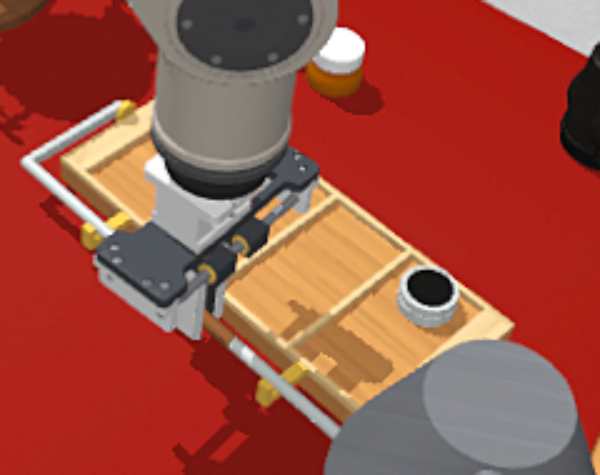

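Call:
arm_command --pt "-1 0 0 -3 0 0 0" --pt "-1 0 0 0 0 0 0" --pt "-1 0 0 2 0 0 0" --pt "-0.48 0 0 2 0 0 0" --pt "-0.48 0 0 0 0 0 0" --pt "-0.48 0 0 0 0 0 0" --pt "-0.48 0 0 0 0 0 0"

```text
time_s: 37.95
tcp_pos: [0.4196, -0.2724, 0.019]
eef_rot: [-0.001, 0.708, 0.706, 0.001]
contact_force: [0.3, 0.8, 0.3]
width: 0.263
grasp_force: 0.0
```

Call:
arm_command --pt "-0.48 0 0 15 0 0 0" --pt "-0.48 0 0 30 0 0 0" --pt "-0.48 0 0 45 0 0 0" --pt "-0.48 0 0 45 0 0 0" --pt "-0.48 0 20 45 0 0 0" --pt "-0.48 0 40 10 0 0 0" --pt "-0.48 0 40 0 0 0 0" --pt "-0.48 0 40 0 0 0 0"

```text
time_s: 38.75
tcp_pos: [0.4195, -0.1311, 0.2095]
eef_rot: [-0.001, 0.708, 0.706, 0.002]
contact_force: [1.0, 0.2, -0.1]
width: 0.257
grasp_force: 0.0
```

```bash
python3 st.py; python3 - <<'E'
from h import *
for n in('top','side'):
    a,d=camera(n); W=cloud(n,d); cv2.imwrite(f'pics/f_{n}.png',a[...,::-1])
    for q in('bail_grip','bail_hinge','hook0','brush0','hung0','tin'):
        print(n,q,[(np.round(x['point'],3).tolist(),round(x['score'],2)) for x in tip_of(n,q)])
    for m in silhouettes(n,'bail')[:1]:
        w=W[m['pixels']]; w=w[(abs(w[:,0]-.421)<.02)&(w[:,2]>.02)]; print('bar cloud',len(w),np.median(w,0),np.percentile(w[:,2],[10,90]))
E
```

```text
38.75 [-0.377  0.007  0.548  2.128 -0.009  1.006  0.174] [ 0.4195 -0.1311  0.2095] closing -0.1 z [ 0.002  0.004 -1.   ] fix tilt [-0.2  0.1  0. ]
top bail_grip []
top bail_hinge [([0.53, -0.266, 0.035], 0.63)]
top hook0 [([0.491, 0.16, 0.202], 0.81), ([0.624, 0.29, 0.201], 0.79), ([0.677, 0.101, 0.2], 0.78), ([0.709, 0.206, 0.2], 0.78), ([0.57, 0.08, 0.2], 0.78), ([0.522, 0.26, 0.199], 0.72)]
top brush0 [([0.526, 0.256, 0.195], 0.66), ([0.499, 0.162, 0.195], 0.66)]
top hung0 [([0.701, 0.206, 0.192], 0.54), ([0.625, 0.282, 0.192], 0.54), ([0.67, 0.106, 0.192], 0.41)]
top tin [([0.354, 0.398, -0.0], 0.75), ([0.565, -0.393, 0.016], 0.55)]
bar cloud 245 [ 0.41299226 -0.34838807  0.04046479] [0.03488273 0.04612554]
side bail_grip [([0.42, -0.256, 0.036], 0.89)]
side bail_hinge [([0.532, -0.266, 0.039], 0.66)]
side hook0 [([0.631, 0.285, 0.197], 0.97), ([0.492, 0.157, 0.198], 0.7), ([0.566, 0.077, 0.2], 0.7)]
side brush0 [([0.501, 0.158, 0.193], 0.68), ([0.529, 0.256, 0.194], 0.58)]
side hung0 []
side tin [([0.56, -0.389, 0.017], 0.98), ([0.357, 0.399, -0.001], 0.78)]
bar cloud 757 [ 0.41796004 -0.26791167  0.0402579 ] [0.03685237 0.04300721]
```

View pics/f_side.png

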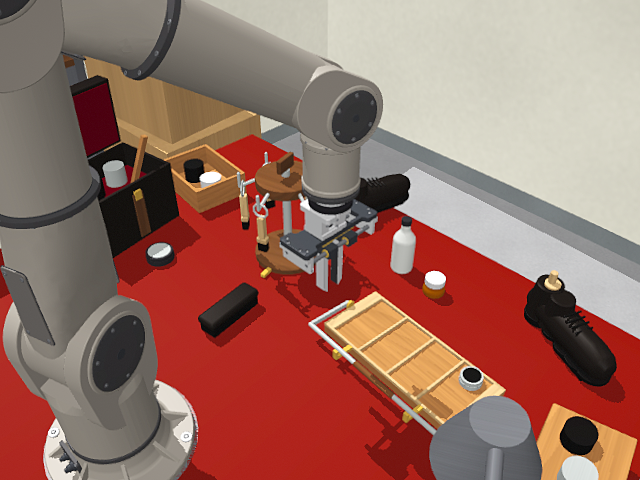

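```bash
python3 -c "
from cell import *
print(job_done())"
```

```text
the job is handed in; nothing more can be done
None
```

Job handed in. Both loose brushes now hang on their own hooks, each turned to the front before hanging. The bail handle reads fully down in its catch, and the tin is still in its tray compartment. I did not check the other table items or all three already-hanging brushes one by one. While moving to the bail the arm ran against some joint limits; the readings touched the stated ranges, in one case about 0.004 rad past, but nothing was reported.

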